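Sort the hand mills by crank play and lock the repair tray

TASK

Check the hand mills standing on the pantry counter: rock each crank gently to and fro to feel its free play, then stand the mill upright in the grey repair tray if its crank rocks freely through more than 20 degrees in all, from resistance one way to resistance the other, or upright in the timber shelf tray if less, either way with its crank left rocked back, towards the mill's drawer, as far as it freely goes. When every mill is in its tray, press the repair tray's sprung retaining bar down until its detent holds it. Leave the jar, the mug and the tin where they are.

Things in the scene. Friction and masses are not known exactly. Their poses are not given: they have to be found in the camera images.
- mill_a: Hand mill (all look alike; None if absent): wooden box 110 x 64 x 84 mm (x, y, z) on a rubber foot 132 long, y -45 to +55, 0.95 kg. Origin: centre of underside, z up. On top, steel carrying handle: bar 64 mm long along x, 18 thick along y, 108 to 124 mm above the underside; pinch across y to carry. Crank on the +y side on a shaft parallel to y, 55 mm up; flat crank arm 58 to 66 mm from the centre.
- mill_a_knob (a point): Middle of its crank knob: wooden bar 20 mm thick, 42 long, parallel to the mill's y, 70 mm from the shaft axis, 87 mm along +y from the mill's centre, about 125 mm up; starts roughly upright. Under 1 N moves it through the free play; at either limit it starts to drive the shaft, which resists with about 3 N and, pushed on, turns along without end (harmless).
- mill_a_crank (a joint): Angle of this crank against its shaft, within the free play only: 0 = middle of the free play, negative = knob towards the mill's -x (the side with the small brass drawer knob), limits equal on both sides but different from mill to mill.
- mill_b: Hand mill (all look alike; None if absent): wooden box 110 x 64 x 84 mm (x, y, z) on a rubber foot 132 long, y -45 to +55, 0.95 kg. Origin: centre of underside, z up. On top, steel carrying handle: bar 64 mm long along x, 18 thick along y, 108 to 124 mm above the underside; pinch across y to carry. Crank on the +y side on a shaft parallel to y, 55 mm up; flat crank arm 58 to 66 mm from the centre.
- mill_b_knob (a point): Middle of its crank knob: wooden bar 20 mm thick, 42 long, parallel to the mill's y, 70 mm from the shaft axis, 87 mm along +y from the mill's centre, about 125 mm up; starts roughly upright. Under 1 N moves it through the free play; at either limit it starts to drive the shaft, which resists with about 3 N and, pushed on, turns along without end (harmless).
- mill_b_crank (a joint): Angle of this crank against its shaft, within the free play only: 0 = middle of the free play, negative = knob towards the mill's -x (the side with the small brass drawer knob), limits equal on both sides but different from mill to mill.
- mill_c: Hand mill (all look alike; None if absent): wooden box 110 x 64 x 84 mm (x, y, z) on a rubber foot 132 long, y -45 to +55, 0.95 kg. Origin: centre of underside, z up. On top, steel carrying handle: bar 64 mm long along x, 18 thick along y, 108 to 124 mm above the underside; pinch across y to carry. Crank on the +y side on a shaft parallel to y, 55 mm up; flat crank arm 58 to 66 mm from the centre.
- mill_c_knob (a point): Middle of its crank knob: wooden bar 20 mm thick, 42 long, parallel to the mill's y, 70 mm from the shaft axis, 87 mm along +y from the mill's centre, about 125 mm up; starts roughly upright. Under 1 N moves it through the free play; at either limit it starts to drive the shaft, which resists with about 3 N and, pushed on, turns along without end (harmless).
- mill_c_crank (a joint): Angle of this crank against its shaft, within the free play only: 0 = middle of the free play, negative = knob towards the mill's -x (the side with the small brass drawer knob), limits equal on both sides but different from mill to mill.
- mill_d: Hand mill (all look alike; None if absent): wooden box 110 x 64 x 84 mm (x, y, z) on a rubber foot 132 long, y -45 to +55, 0.95 kg. Origin: centre of underside, z up. On top, steel carrying handle: bar 64 mm long along x, 18 thick along y, 108 to 124 mm above the underside; pinch across y to carry. Crank on the +y side on a shaft parallel to y, 55 mm up; flat crank arm 58 to 66 mm from the centre.
- mill_d_knob (a point): Middle of its crank knob: wooden bar 20 mm thick, 42 long, parallel to the mill's y, 70 mm from the shaft axis, 87 mm along +y from the mill's centre, about 125 mm up; starts roughly upright. Under 1 N moves it through the free play; at either limit it starts to drive the shaft, which resists with about 3 N and, pushed on, turns along without end (harmless).
- mill_d_crank (a joint): Angle of this crank against its shaft, within the free play only: 0 = middle of the free play, negative = knob towards the mill's -x (the side with the small brass drawer knob), limits equal on both sides but different from mill to mill.
- shelf_tray: Shelf tray for sound mills: plain light timber tray, no bar, outside 152 x 300 x 24 mm (x, y, z), walls and floor 6 mm, open top, fixed; room for two mills end to end (their x along the tray's y). Origin: centre of its underside.
- repair_tray: Repair tray for worn mills: grey plastic, outside 152 x 300 x 24 mm (x, y, z), walls and floor 6 mm, open top, fixed; room for two mills end to end (their x along the tray's y). Origin: centre of its underside. The sprung bar runs along its near (-x) side, outside the rim, raised for loading; set mills down with the crank towards the tray's +x to keep clear of it.
- bar (a joint): Repair tray's retaining bar, steel, hinged about the tray's x at (-106, 128, 50) mm in the tray's frame, reaching towards its -y. 0 rad = raised (slopes up 0.6 rad, sprung), grows as pressed down, 0.6 = level. The spring resists with up to 7 N at the tip; past about 0.42 it goes over centre and holds the bar down at 0.6.
- bar_tip (a point): Top middle of the black rubber paddle (32 x 44 x 12 mm) at the bar's free end, 220 mm from its hinge; press here. 179 mm above the counter when raised, 56 mm when down; on its arc it moves 38 mm towards the tray's -y on the way down.
- jar: Bystander: glass jar with steel lid, 76 mm across, 115 mm tall. Origin: centre of its underside.
- mug: Bystander: white mug, 72 mm across, 85 mm tall. Origin: centre of its underside.
- tin: Bystander: tin, 66 mm across, 75 mm tall. Origin: centre of its underside.

How it is judged:
On the way, in this order (a step that is already met when the one before it is completed fails the run):
1. every mill present stands upright, flat and at rest in the right tray, its crank rocked back to the limit of its free play, the bar still raised (((x of mill_a in the frame of repair_tray between -0.06 and 0.06 m and y of mill_a in the frame of repair_tray between -0.12 and 0.12 m and height (world z) of mill_a below 0.016 m and angle between mill_a's own z axis and vertical below 0.12 rad and linear speed of mill_a below 0.03 m/s and value of joint mill_a_crank below -0.24 rad) or (x of mill_a in the frame of shelf_tray between -0.06 and 0.06 m and y of mill_a in the frame of shelf_tray between -0.12 and 0.12 m and height (world z) of mill_a below 0.016 m and angle between mill_a's own z axis and vertical below 0.12 rad and linear speed of mill_a below 0.03 m/s and value of joint mill_a_crank between -0.24 and -0.04 rad)) and ((x of mill_b in the frame of repair_tray between -0.06 and 0.06 m and y of mill_b in the frame of repair_tray between -0.12 and 0.12 m and height (world z) of mill_b below 0.016 m and angle between mill_b's own z axis and vertical below 0.12 rad and linear speed of mill_b below 0.03 m/s and value of joint mill_b_crank below -0.24 rad) or (x of mill_b in the frame of shelf_tray between -0.06 and 0.06 m and y of mill_b in the frame of shelf_tray between -0.12 and 0.12 m and height (world z) of mill_b below 0.016 m and angle between mill_b's own z axis and vertical below 0.12 rad and linear speed of mill_b below 0.03 m/s and value of joint mill_b_crank between -0.24 and -0.04 rad)) and ((x of mill_c in the frame of repair_tray between -0.06 and 0.06 m and y of mill_c in the frame of repair_tray between -0.12 and 0.12 m and height (world z) of mill_c below 0.016 m and angle between mill_c's own z axis and vertical below 0.12 rad and linear speed of mill_c below 0.03 m/s and value of joint mill_c_crank below -0.24 rad) or (x of mill_c in the frame of shelf_tray between -0.06 and 0.06 m and y of mill_c in the frame of shelf_tray between -0.12 and 0.12 m and height (world z) of mill_c below 0.016 m and angle between mill_c's own z axis and vertical below 0.12 rad and linear speed of mill_c below 0.03 m/s and value of joint mill_c_crank between -0.24 and -0.04 rad)) and ((x of mill_d in the frame of repair_tray between -0.06 and 0.06 m and y of mill_d in the frame of repair_tray between -0.12 and 0.12 m and height (world z) of mill_d below 0.016 m and angle between mill_d's own z axis and vertical below 0.12 rad and linear speed of mill_d below 0.03 m/s and value of joint mill_d_crank below -0.24 rad) or (x of mill_d in the frame of shelf_tray between -0.06 and 0.06 m and y of mill_d in the frame of shelf_tray between -0.12 and 0.12 m and height (world z) of mill_d below 0.016 m and angle between mill_d's own z axis and vertical below 0.12 rad and linear speed of mill_d below 0.03 m/s and value of joint mill_d_crank between -0.24 and -0.04 rad)) and value of joint bar below 0.3 rad), for 0.2 s.
2. the retaining bar is pressed down into its detent (value of joint bar above 0.54 rad), for 0.3 s.
At the end, for the whole second after the job is handed in: Every mill present stands upright (within 7 degrees), at rest in its tray (play over 20 degrees: repair, else shelf), crank back at its limit (0.04 to 0.24 rad sound, over 0.24 worn), centre within 60 mm (x) and 120 mm (y) of the tray's centre; retaining bar held down by its detent (over 0.54 rad) (((x of mill_a in the frame of repair_tray between -0.06 and 0.06 m and y of mill_a in the frame of repair_tray between -0.12 and 0.12 m and height (world z) of mill_a below 0.016 m and angle between mill_a's own z axis and vertical below 0.12 rad and linear speed of mill_a below 0.03 m/s and value of joint mill_a_crank below -0.24 rad) or (x of mill_a in the frame of shelf_tray between -0.06 and 0.06 m and y of mill_a in the frame of shelf_tray between -0.12 and 0.12 m and height (world z) of mill_a below 0.016 m and angle between mill_a's own z axis and vertical below 0.12 rad and linear speed of mill_a below 0.03 m/s and value of joint mill_a_crank between -0.24 and -0.04 rad)) and ((x of mill_b in the frame of repair_tray between -0.06 and 0.06 m and y of mill_b in the frame of repair_tray between -0.12 and 0.12 m and height (world z) of mill_b below 0.016 m and angle between mill_b's own z axis and vertical below 0.12 rad and linear speed of mill_b below 0.03 m/s and value of joint mill_b_crank below -0.24 rad) or (x of mill_b in the frame of shelf_tray between -0.06 and 0.06 m and y of mill_b in the frame of shelf_tray between -0.12 and 0.12 m and height (world z) of mill_b below 0.016 m and angle between mill_b's own z axis and vertical below 0.12 rad and linear speed of mill_b below 0.03 m/s and value of joint mill_b_crank between -0.24 and -0.04 rad)) and ((x of mill_c in the frame of repair_tray between -0.06 and 0.06 m and y of mill_c in the frame of repair_tray between -0.12 and 0.12 m and height (world z) of mill_c below 0.016 m and angle between mill_c's own z axis and vertical below 0.12 rad and linear speed of mill_c below 0.03 m/s and value of joint mill_c_crank below -0.24 rad) or (x of mill_c in the frame of shelf_tray between -0.06 and 0.06 m and y of mill_c in the frame of shelf_tray between -0.12 and 0.12 m and height (world z) of mill_c below 0.016 m and angle between mill_c's own z axis and vertical below 0.12 rad and linear speed of mill_c below 0.03 m/s and value of joint mill_c_crank between -0.24 and -0.04 rad)) and ((x of mill_d in the frame of repair_tray between -0.06 and 0.06 m and y of mill_d in the frame of repair_tray between -0.12 and 0.12 m and height (world z) of mill_d below 0.016 m and angle between mill_d's own z axis and vertical below 0.12 rad and linear speed of mill_d below 0.03 m/s and value of joint mill_d_crank below -0.24 rad) or (x of mill_d in the frame of shelf_tray between -0.06 and 0.06 m and y of mill_d in the frame of shelf_tray between -0.12 and 0.12 m and height (world z) of mill_d below 0.016 m and angle between mill_d's own z axis and vertical below 0.12 rad and linear speed of mill_d below 0.03 m/s and value of joint mill_d_crank between -0.24 and -0.04 rad)) and value of joint bar above 0.54 rad); the robot touches nothing.
It fails at once if the jar, the mug or the tin is moved more than 60 mm or tipped over (distance of any of jar, mug, tin from where it was at the start of the episode above 0.06 m or angle between any of jar, mug, tin's own z axis and vertical above 0.6 rad).
Of mill_a, mill_b, mill_c, mill_d only 3 to 4 are there at a start; the rules pass over those that are not, and their reading is None.
At some moment in a run one of mill_a, mill_b, mill_c, mill_d may be knocked a few centimetres aside while the robot is not near it.
It also fails if it takes over 210 s, if anything falls off the work surface, if the arm or the gripper's body presses on something with over 40 N, if the wrist force passes 120 N, or if a joint passes its speed limit or range.

ROBOT

A 6-joint arm with a two-finger parallel gripper is mounted at the origin on the work surface. World frame = base frame: x ahead of the robot, y to its left, z up, the work surface at z = 0. Lengths are in m, angles in rad, forces in N, time in s.
With the tool pointing down it reaches from about 0.35 to 0.975 m from the base axis. Payload 4.9 kg.
Tool frame: the origin (TCP) lies at the very end of the fingers, on their centre line; the grasp point (between the pads) lies 19 mm behind it; z points along the fingers, y is the line along which they close (so a half turn about z gives the same grasp; the last joint's range is limited). The gripper opens to 85 mm and grips with 20 to 120 N. Pads are 22 mm wide; open, the fingers measure 114 mm over their backs; the gripper's body (76 mm by 85 mm) begins 54 mm behind the grasp point. The pads swing forward as they close: fully open they stand 13 mm farther back than shut.
Start: joints at [1.23, 0.053, 1.613, -0, 1.476, -0.119], TCP at [0.137, 0.61, 0.231] pointing down, gripper open.
Joint ranges: [-3.01, 3.01], [-1.01, 2.22], [0.06, 2.58], [-1.02, 4.17], [0.09, 2.62], [-3.14, 3.14]. Speed limits (rad/s): [2.57, 2.57, 3.14, 3.14, 3.14, 3.14].

INTERFACE

Orientations are given as a unit quaternion [w, x, y, z].
In Python, from plant import state, optics, ticket, nets gives the robot as it stands. The module is installed in compiled form; this text tells all that it offers.
- The arm moves only by the shell command python3 -m inch 'ROWS' [OPENING]. ROWS is JSON, a list of rows, each an object of numbers: "dx", "dy", "dz": the shift along the tool's x, y, z as a fraction of full scale; "rx", "ry", "rz": the turn, a rotation vector about the tool's x, y, z as a fraction of full scale. In form: [{"dx": .., "dy": .., "dz": .., "rx": .., "ry": .., "rz": ..}, ...]. A call has 1 to 5 rows; each row is the pose to reach, as a shift and turn from the pose commanded when the call began, along the tool's axes at that moment; what a row does not reach only later rows make up. Full scale, the value 1, is 0.8 m for a shift and 1.5 rad for a turn. A row lasts 1/10 s, in which the tool goes at most 50 mm and 8.59 degrees, less where a joint would pass 70% of its speed; a pose out of reach is approached as far as the arm can. A call with a number of a shift or a turn outside -1 to 1 is refused whole. A call with a gripper value outside its range is refused whole. OPENING is the opening, from -1 (shut) to 1 (fully open), set as the call begins (- or left out, the last holds). The fingers move at their own pace and stop on an object; the grip force is fixed at half the most. Time passes only in rows, so rows that repeat a pose let the fingers close. It gives the time, the measured TCP pose, the force, the opening and the grip force at its end, in the units of the state.
- state(): the state, without advancing time (a new reading comes with each control period).
- optics.grab_frame(name): name is "side" or "top" or "wrist"; returns the picture (384x512x3 uint8, red, green, blue); there is no depth.
- optics.camera_info(name): a dict with "fx", "fy", "cx", "cy" (pixels), "R" (3x3) and "t" (3): a world point X has camera coordinates R X + t. Camera axes: x right, y down, z forward; pixel columns grow to the right and rows downward; lengths in m; the calibration is good to about 2 mm. A picture is of the moment at which its call begins: read the wrist's pose just before it. camera_info takes no time and is no camera call; for the wrist camera it gives the pose at the moment of the call.
- ticket.job_done(): hands the job in; it is judged then, once.
Trained networks look in the newest picture that a camera, given by its name, has taken for a name from the list of things; names that differ only in an ending like _2 or _b are one class to them, and where a whole thing is asked for, a point or a joint stands for the part that bears it (a point fixed in the world has none). Each returns a list of dicts, best first, with "confidence" (0 to 1); they miss things now and then, are a little off and sometimes report something else, mostly with a low value. They report only what shows in the picture. A call takes as long as a camera call.
- nets.boxes_of(camera, name): "bbox" ([centre column, centre row, width, height] in pixels, round what is visible of it).
- nets.outline_of(camera, name): "pixels" (384x512 bool, what is visible of it) and "bbox" ([centre column, centre row, width, height] in pixels, round what is visible of it).
The state is a dict: "time": time; "joint_pos": joint angles; "joint_vel": joint speeds; "joint_efforts": joint torques, N m; "tool_pos": TCP position; "tool_rot": TCP orientation; "contact_force": force on the tool from outside, world axes, zero at the start; "ft_torque": the same for the moment, N m; "gripper_width": opening from 0.0 (shut) to 1.0 (fully open); "grasp_force": force on a finger pad.
Only numpy, scipy, OpenCV 4.12 (cv2) and the standard library are available. Lean on these libraries where they do the work, as an engineer would, in place of code of your own. Each camera call takes 0.05 s, during which the arm holds its last target. There are 200 camera calls.

## Working session

There is one attempt and no reset: what is moved stays moved. The work goes in short steps, Python scripts to look and compute and a shell command to move; the robot and the scene stay as the last step left them, time stands still between calls to the robot, and variables do not carry over. Pictures are saved under pics/ and viewed, at most 14 in all, crops included, and the job is handed in when it is done.

```bash
mkdir -p pics; cat > h.py <<'E'
import numpy as np, cv2, json
from plant import state, optics, ticket, nets
def snap(c,fn=None):
    im=optics.grab_frame(c)
    if fn: cv2.imwrite('pics/'+fn,im[:,:,::-1])
    return im
def ray(c,u,v,info=None):
    i=info or optics.camera_info(c); R=np.array(i['R']); t=np.array(i['t'])
    d=R.T@np.array([(u-i['cx'])/i['fx'],(v-i['cy'])/i['fy'],1]); return -R.T@t,d/np.linalg.norm(d)
def atz(c,u,v,z,info=None):
    o,d=ray(c,u,v,info); return o+d*(z-o[2])/d[2]
def proj(c,X,info=None):
    i=info or optics.camera_info(c); p=np.array(i['R'])@np.array(X)+np.array(i['t'])
    return np.array([i['fx']*p[0]/p[2]+i['cx'],i['fy']*p[1]/p[2]+i['cy']])
def tri(rays):
    A=sum(np.eye(3)-np.outer(d,d) for o,d in rays); b=sum((np.eye(3)-np.outer(d,d))@o for o,d in rays)
    return np.linalg.solve(A,b)
E
python3 - <<'E'
from h import *
np.set_printoptions(precision=3,suppress=True)
for c in ['top','side']:
    snap(c,c+'0.png')
    i=optics.camera_info(c); print(c,-np.array(i['R']).T@np.array(i['t']),i['fx'],np.array(i['R'])[2])
    for n in ['mill_a','mill_a_knob','shelf_tray','repair_tray','bar_tip','jar','mug','tin']:
        print(n,[(np.round(b['bbox']).astype(int).tolist(),round(b['confidence'],2)) for b in nets.boxes_of(c,n)][:6])
print(state())
E
```

```text
top [0.408 0.026 1.613] 421.5074098406948 [ 0.125  0.007 -0.992]
mill_a [([274, 232, 45, 36], 0.93), ([276, 179, 41, 36], 0.63), ([228, 176, 44, 32], 0.59)]
mill_a_knob [([212, 174, 18, 12], 0.66), ([365, 233, 82, 57], 0.16)]
shelf_tray [([189, 228, 80, 46], 0.7)]
repair_tray [([364, 233, 83, 60], 0.72)]
bar_tip [([367, 254, 67, 8], 0.6)]
jar [([257, 142, 22, 20], 0.67)]
mug [([246, 261, 32, 22], 0.6)]
tin [([368, 254, 66, 6], 0.25)]
side [ 0.412 -0.808  0.996] 357.3733994236216 [ 0.135  0.692 -0.709]
mill_a [([275, 208, 40, 57], 0.85), ([268, 174, 30, 55], 0.76), ([219, 214, 42, 62], 0.74), ([284, 247, 40, 63], 0.74)]
mill_a_knob [([268, 156, 2, 19], 0.5)]
shelf_tray [([214, 165, 45, 51], 0.77)]
repair_tray [([233, 319, 90, 116], 0.63), ([187, 198, 18, 32], 0.34)]
bar_tip [([197, 294, 14, 42], 0.76)]
jar [([306, 193, 28, 29], 0.93)]
mug [([186, 197, 18, 33], 0.97), ([197, 295, 13, 43], 0.15)]
tin [([269, 173, 34, 52], 0.67), ([192, 258, 19, 26], 0.6)]
{'time': 0.9, 'joint_pos': array([ 1.23 ,  0.053,  1.613, -0.   ,  1.476, -0.119]), 'joint_vel': array([ 0.   ,  0.001,  0.001, -0.001, -0.   , -0.001]), 'joint_efforts': array([ -0.   , -39.366, -37.048,   0.   ,   0.   ,  -0.   ]), 'tool_pos': array([0.137, 0.61 , 0.231]), 'tool_rot': array([0.   , 0.111, 0.994, 0.   ]), 'contact_force': array([-0.329,  0.214, -0.615]), 'ft_torque': array([-0.022,  0.037, -0.009]), 'grasp_force': 0.0, 'gripper_width': 0.9947513866604317}
```

```bash
python3 -c "
import cv2,numpy as np
a=cv2.imread('pics/top0.png');b=cv2.imread('pics/side0.png');print(a.shape)"
```

```text
(384, 512, 3)
```

View pics/top0.png

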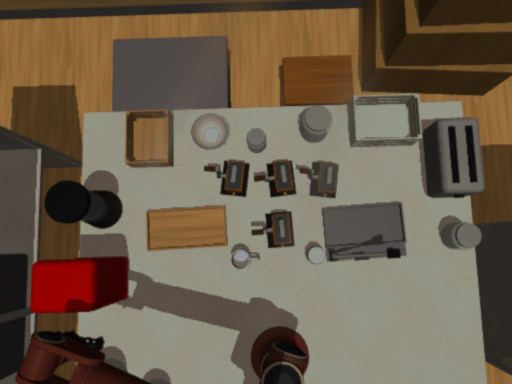

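View pics/side0.png

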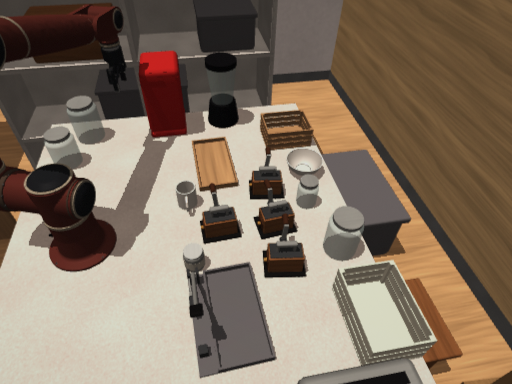

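Both views show four mills, in top px at (235,177), (281,178), (323,178) and (280,229). Their cranks point left (+y). The timber tray is at (187,228) and the grey tray at (364,231), with its bar on the near side and the paddle at (393,252). The mug (241,258) and the tin (316,255) are close by.

```bash
python3 - <<'E'
from h import *
np.set_printoptions(precision=3,suppress=True)
for n,px in dict(m1=(235,177),m2=(281,178),m3=(323,178),m4=(280,229)).items(): print(n,atz('top',*px,.1))
print('jar',atz('top',257,140,.1),'mug',atz('top',241,258,.08),'tin',atz('top',316,255,.07),'pad',atz('top',393,252,.179))
for n in ['shelf_tray','repair_tray']:
    for c in ['top','side']:
        optics.grab_frame(c)
        o=nets.outline_of(c,n)
        if not o: print(n,c,'none');continue
        P=np.argwhere(o[0]['pixels'])[:,::-1]
        W=np.array([atz(c,u,v,.024)[:2] for u,v in P]).astype(np.float32)
        print(n,c,o[0]['confidence'],cv2.minAreaRect(W))
print(proj('wrist',[.137,.61,0]),optics.camera_info('wrist'))
E
```

```text
m1 [0.652 0.142 0.1  ]
m2 [ 0.643 -0.025  0.1  ]
m3 [ 0.638 -0.177  0.1  ]
m4 [ 0.459 -0.015  0.1  ]
jar [0.787 0.058 0.1  ] mug [0.36  0.128 0.08 ] tin [ 0.362 -0.143  0.07 ] pad [ 0.368 -0.389  0.179]Traceback (most recent call last):
  File "<stdin>", line 11, in <module>
  File "h.py", line 11, in atz
    o,d=ray(c,u,v,info); return o+d*(z-o[2])/d[2]
        ~~~^^^^^^^^^^^^
  File "h.py", line 8, in ray
    i=info or optics.camera_info(c); R=np.array(i['R']); t=np.array(i['t'])
              ~~~~~~~~~~~~~~~~~~^^^
ValueError: time passes only in moves, steps and waits
```

```bash
sed -i 's/^from plant.*/&\n_C={}\ndef info_(c):\n    if c=="wrist": return optics.camera_info(c)\n    if c not in _C: _C[c]=optics.camera_info(c)\n    return _C[c]/; s/info or optics.camera_info(c)/info or info_(c)/' h.py
python3 - <<'E'
from h import *
np.set_printoptions(precision=3,suppress=True)
for n in ['shelf_tray','repair_tray']:
    for c in ['top','side']:
        optics.grab_frame(c)
        o=nets.outline_of(c,n)
        if not o: print(n,c,'none');continue
        P=np.argwhere(o[0]['pixels'])[:,::-1]
        W=np.array([atz(c,u,v,.024)[:2] for u,v in P]).astype(np.float32)
        print(n,c,o[0]['confidence'],cv2.minAreaRect(W))
i=info_('wrist');print(-np.array(i['R']).T@np.array(i['t']),np.array(i['R']),i['fx'],i['cx'],i['cy'],state()['time'])
E
```

```text
shelf_tray top 0.57 ((0.47679603099823, 0.33733657002449036), (0.1533368080854416, 0.3059427738189697), 1.8300403356552124)
shelf_tray side 0.94 ((0.4795134663581848, 0.32327115535736084), (0.1527380496263504, 0.32196372747421265), 2.1480867862701416)
repair_tray top 0.85 ((0.44368353486061096, -0.33399516344070435), (0.21076707541942596, 0.3068567216396332), 2.1784515380859375)
repair_tray side 0.61 ((0.44388747215270996, -0.3319637179374695), (0.204936683177948, 0.3198952376842499), 2.617321014404297)
[0.073 0.624 0.375] [[ 0.22   0.976  0.001]
 [ 0.94  -0.212  0.268]
 [ 0.262 -0.058 -0.963]] 325.7608639669239 256.0169846156766 187.9126798479984 1.4
```

```bash
python3 - <<'E'
from h import *
for px in [(148,132),(184,132),(145,55),(180,52)]: print(px,[np.round(atz('side',*px,z),2) for z in (0,.3)])
for px in [(128,258),(125,310),(33,265),(33,310)]: print(px,[np.round(atz('top',*px,z),2) for z in (0,.3)])
E
```

```text
(148, 132) [array([0.2 , 0.61, 0.  ]), array([0.27, 0.18, 0.3 ])]
(184, 132) [array([0.37, 0.58, 0.  ]), array([0.38, 0.16, 0.3 ])]
(145, 55) [array([ 0.17,  1.43, -0.  ]), array([0.24, 0.75, 0.3 ])]
(180, 52) [array([0.39, 1.44, 0.  ]), array([0.4 , 0.76, 0.3 ])]
(128, 258) [array([0.37, 0.56, 0.  ]), array([0.38, 0.46, 0.3 ])]
(125, 310) [array([0.18, 0.57, 0.  ]), array([0.22, 0.47, 0.3 ])]
(33, 265) [array([0.35, 0.92, 0.  ]), array([0.36, 0.76, 0.3 ])]
(33, 310) [array([0.19, 0.92, 0.  ]), array([0.23, 0.75, 0.3 ])]
```

```bash
r1='x'; python3 -m inch '[{"dx":-0.055,"dy":-0.244,"dz":-0.15},{"dx":-0.055,"dy":-0.244,"dz":-0.15},{"dx":-0.055,"dy":-0.244,"dz":-0.15},{"dx":-0.055,"dy":-0.244,"dz":-0.15},{"dx":-0.055,"dy":-0.244,"dz":-0.15}]'
python3 -m inch '[{"dx":-0.271,"dy":-0.067},{"dx":-0.271,"dy":-0.067},{"dx":-0.271,"dy":-0.067},{"dx":-0.271,"dy":-0.067},{"dx":-0.271,"dy":-0.067}]'
python3 -m inch '[{"dx":-0.329,"dy":-0.323,"rz":-0.148},{"dx":-0.329,"dy":-0.323,"rz":-0.148},{"dx":-0.329,"dy":-0.323,"rz":-0.148},{"dx":-0.329,"dy":-0.323,"rz":-0.148},{"dx":-0.329,"dy":-0.323,"rz":-0.148}]'
python3 -m inch '[{"rz":0},{"rz":0},{"rz":0}]'
```

```text
validation failed for argument at $[0]...
validation failed for argument at $[0]...
validation failed for argument at $[0]...
validation failed for argument at $[0]...
```

```bash
python3 -m inch '[{"dx":-0.055,"dy":-0.244,"dz":-0.15,"rx":0,"ry":0,"rz":0},{"dx":-0.055,"dy":-0.244,"dz":-0.15,"rx":0,"ry":0,"rz":0},{"dx":-0.055,"dy":-0.244,"dz":-0.15,"rx":0,"ry":0,"rz":0},{"dx":-0.055,"dy":-0.244,"dz":-0.15,"rx":0,"ry":0,"rz":0},{"dx":-0.055,"dy":-0.244,"dz":-0.15,"rx":0,"ry":0,"rz":0}]'
python3 -m inch '[{"dx":-0.271,"dy":-0.067,"dz":0,"rx":0,"ry":0,"rz":0},{"dx":-0.271,"dy":-0.067,"dz":0,"rx":0,"ry":0,"rz":0},{"dx":-0.271,"dy":-0.067,"dz":0,"rx":0,"ry":0,"rz":0},{"dx":-0.271,"dy":-0.067,"dz":0,"rx":0,"ry":0,"rz":0},{"dx":-0.271,"dy":-0.067,"dz":0,"rx":0,"ry":0,"rz":0}]'
python3 -m inch '[{"dx":-0.329,"dy":-0.323,"dz":0,"rx":0,"ry":0,"rz":-0.148},{"dx":-0.329,"dy":-0.323,"dz":0,"rx":0,"ry":0,"rz":-0.148},{"dx":-0.329,"dy":-0.323,"dz":0,"rx":0,"ry":0,"rz":-0.148},{"dx":-0.329,"dy":-0.323,"dz":0,"rx":0,"ry":0,"rz":-0.148},{"dx":-0.329,"dy":-0.323,"dz":0,"rx":0,"ry":0,"rz":-0.148}]'
```

```text
time: 1.9
tool_pos: [0.1374, 0.4078, 0.3538]
tool_rot: [0.001, 0.111, 0.994, 0.001]
contact_force: [-0.2, 0.3, 0.1]
gripper_width: 0.998
grasp_force: 0.0
time: 2.4
tool_pos: [0.3398, 0.3075, 0.3512]
tool_rot: [0.0, 0.113, 0.994, -0.0]
contact_force: [-0.7, 0.1, 0.2]
gripper_width: 1.0
grasp_force: 0.0
time: 2.9
tool_pos: [0.4692, 0.1043, 0.3516]
tool_rot: [0.001, -0.0, 1.0, 0.0]
contact_force: [0.5, 0.3, -0.0]
gripper_width: 1.002
grasp_force: 0.0
```

```bash
python3 -m inch '[{"dx":-0.04,"dy":-0.13,"dz":0,"rx":0,"ry":0,"rz":0},{"dx":-0.04,"dy":-0.13,"dz":0,"rx":0,"ry":0,"rz":0},{"dx":-0.04,"dy":-0.13,"dz":0,"rx":0,"ry":0,"rz":0},{"dx":-0.04,"dy":-0.13,"dz":0,"rx":0,"ry":0,"rz":0}]'
python3 - <<'E'
from h import *
i=info_('wrist'); im=snap('wrist','w1.png')
json.dump({k:(np.array(v).tolist()) for k,v in i.items()},open('w1.json','w'))
for n in ['mill_a','mill_a_knob']:
    print(n,[(np.round(b['bbox']).astype(int).tolist(),round(b['confidence'],2)) for b in nets.boxes_of('wrist',n)][:6])
E
python3 -c "
import cv2;a=cv2.imread('pics/w1.png');cv2.imwrite('pics/w1b.png',cv2.resize(a,(780,585),interpolation=cv2.INTER_CUBIC))"
```

```text
time: 3.3
tool_pos: [0.5007, 0.0009, 0.3511]
tool_rot: [-0.0, 0.001, 1.0, 0.0]
contact_force: [-0.1, 0.5, 0.1]
gripper_width: 1.0
grasp_force: 0.0
mill_a [([386, 254, 142, 103], 0.74), ([140, 247, 95, 101], 0.72), ([259, 251, 116, 104], 0.66), ([274, 120, 128, 99], 0.57)]
mill_a_knob [([452, 297, 4, 6], 0.61)]
```

View pics/w1b.png

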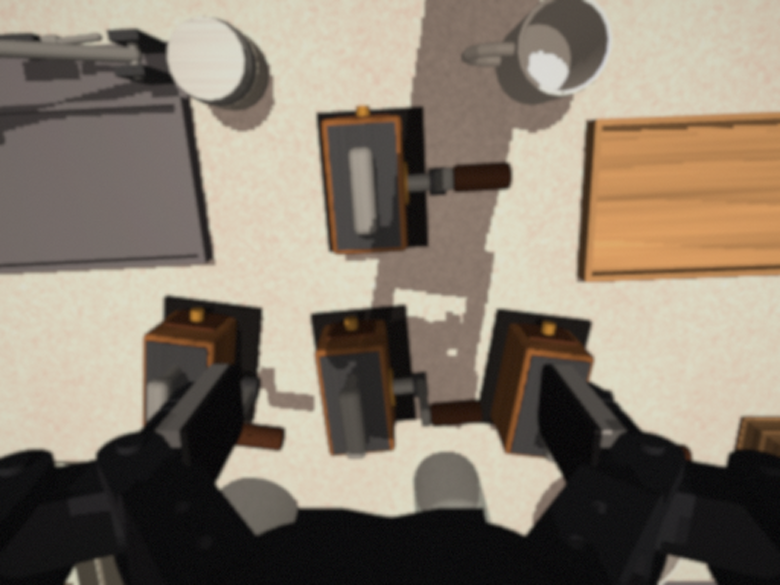

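```bash
python3 - <<'E'
from h import *
np.set_printoptions(precision=3,suppress=True)
i=json.load(open('w1.json')); s=512/780
w=lambda u,v,z:atz('wrist',u*s,v*s,z,i)
print('m4 handle ends',w(360,150,.124),w(367,233,.124),'knob',w(455,178,.125),w(510,176,.125))
print('tri handle centre',tri([ray('wrist',363.5*s,192*s,i),ray('top',283,229)]))
for n,q in dict(m3=[(172,297),(262,308)],m2=[(312,312),(406,306)],m1=[(498,310),(590,320)],m4=[(318,113),(422,107)]).items():
    a,b=w(*q[0],0.004),w(*q[1],.004); d=b-a; m=(a+b)/2; n2=np.array([-d[1],d[0]])/np.hypot(d[0],d[1])
    # foot near edge from y=-45..55 at x=-66
    e=d[:2]/np.linalg.norm(d[:2]); ex=np.array([e[1],-e[0]]); ex*=np.sign(ex[0])
    print(n,'len',np.linalg.norm(d),'yaw',np.degrees(np.arctan2(-e[0],e[1])),'centre',m[:2]+ex*.066-e*.005,'knob',m[:2]+ex*.066+e*.082)
# trays edges
print('repair +y side',w(187,97,.024),w(211,263,.024)); print('shelf -y side',w(592,121,.024),w(583,279,.024))
E
```

```text
m4 handle ends [ 0.435 -0.021  0.124] [ 0.495 -0.017  0.124] knob [0.455 0.048 0.125] [0.454 0.088 0.125]
tri handle centre [ 0.456 -0.018  0.214]
m3 len 0.09278579180228103 yaw -7.567010101576555 centre [ 0.652 -0.192] knob [ 0.664 -0.106]
m2 len 0.09800304535114392 yaw 3.651192083216383 centre [ 0.661 -0.033] knob [0.656 0.054]
m1 len 0.09753472245567323 yaw -6.661510869701088 centre [0.667 0.148] knob [0.677 0.235]
m4 len 0.09731932627823241 yaw 2.9554773128646317 centre [ 0.466 -0.02 ] knob [0.461 0.067]
repair +y side [ 0.39  -0.18   0.024] [ 0.541 -0.173  0.024]
shelf -y side [0.411 0.183 0.024] [0.558 0.19  0.024]
```

Wrist view (780 px scale): m4's handle runs (360,150)–(367,235) with its knob at (482,177). All brass drawer knobs face the robot, so every mill's yaw is near 0. I'll start with m4's crank.

```bash
python3 -m inch '[{"dx":0.055,"dy":0.084,"dz":0.188,"rx":0,"ry":0,"rz":0.5},{"dx":0.055,"dy":0.084,"dz":0.188,"rx":0,"ry":0,"rz":0.5},{"dx":0.055,"dy":0.084,"dz":0.188,"rx":0,"ry":0,"rz":0.5},{"dx":0.055,"dy":0.084,"dz":0.188,"rx":0,"ry":0,"rz":0.5},{"dx":0.055,"dy":0.084,"dz":0.188,"rx":0,"ry":0,"rz":0.5}]' 0.06
python3 -m inch '[{"dx":0,"dy":0,"dz":0,"rx":0,"ry":0,"rz":0.5},{"dx":0,"dy":0,"dz":0,"rx":0,"ry":0,"rz":0.5},{"dx":0,"dy":0,"dz":0,"rx":0,"ry":0,"rz":0.5},{"dx":0,"dy":0,"dz":0,"rx":0,"ry":0,"rz":0.5},{"dx":0,"dy":0,"dz":0,"rx":0,"ry":0,"rz":0.5}]'
python3 - <<'E'
from h import *
np.set_printoptions(precision=3,suppress=True)
i=info_('wrist'); im=snap('wrist','w2.png'); print([(np.round(b['bbox']).astype(int).tolist(),round(b['confidence'],2)) for b in nets.boxes_of('wrist','mill_a_knob')][:6])
E
```

```text
time: 3.95
tool_pos: [0.4527, 0.0722, 0.1964]
tool_rot: [-0.004, 0.367, 0.93, -0.001]
contact_force: [0.3, 0.1, 0.9]
gripper_width: 0.531
grasp_force: 0.0
time: 4.45
tool_pos: [0.4561, 0.0712, 0.2012]
tool_rot: [0.0, 0.683, 0.731, 0.0]
contact_force: [0.2, -0.6, 0.0]
gripper_width: 0.533
grasp_force: 0.0
[([132, 363, 16, 38], 0.25)]
```

View pics/w2.png

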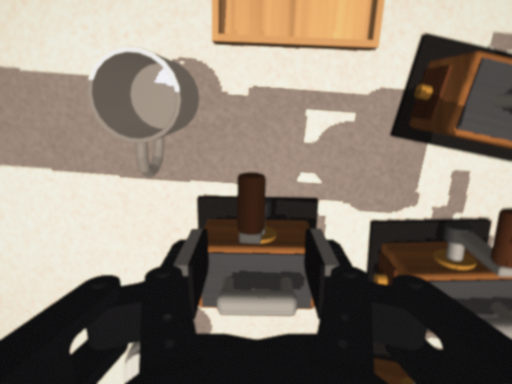

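The view shows m4's knob at px (252,175–240), between the fingers' planes.

```bash
python3 - <<'E'
from h import *
np.set_printoptions(precision=3,suppress=True)
i=info_('wrist'); print(atz('wrist',252,176,.135,i),atz('wrist',250,238,.135,i),'handle',atz('wrist',218,306,.124,i),atz('wrist',296,306,.124,i))
print('m2 knob',atz('wrist',506,212,.135,i),atz('wrist',506,262,.135,i))
E
python3 -m inch '[{"dx":0,"dy":0,"dz":0.04,"rx":0,"ry":0,"rz":0},{"dx":0,"dy":0,"dz":0.08,"rx":0,"ry":0,"rz":0},{"dx":0,"dy":0,"dz":0.112,"rx":0,"ry":0,"rz":0},{"dx":0,"dy":0,"dz":0.112,"rx":0,"ry":0,"rz":0}]'
```

```text
[0.453 0.088 0.135] [0.455 0.043 0.135] handle [ 0.434 -0.021  0.124] [ 0.495 -0.016  0.124]
m2 knob [0.628 0.075 0.135] [0.639 0.038 0.135]
time: 4.95
tool_pos: [0.453, 0.0704, 0.1073]
tool_rot: [-0.003, 0.68, 0.733, -0.003]
contact_force: [-0.0, -0.2, -1.2]
gripper_width: 0.528
grasp_force: 0.0
```

```bash
f(){ grep -E 'pos|force: \[' | cut -d: -f2 | tr '\n' ' '; echo; }
python3 -m inch '[{"dx":0,"dy":-0.01,"dz":0,"rx":0,"ry":0,"rz":0}]' | f
python3 -m inch '[{"dx":0,"dy":-0.005,"dz":0,"rx":0,"ry":0,"rz":0}]' | f
python3 -m inch '[{"dx":0,"dy":-0.005,"dz":0,"rx":0,"ry":0,"rz":0}]' | f
python3 -m inch '[{"dx":0,"dy":-0.005,"dz":0,"rx":0,"ry":0,"rz":0}]' | f
python3 -m inch '[{"dx":0,"dy":-0.005,"dz":0,"rx":0,"ry":0,"rz":0}]' | f
python3 -m inch '[{"dx":0,"dy":-0.005,"dz":0,"rx":0,"ry":0,"rz":0}]' | f
python3 -m inch '[{"dx":0,"dy":-0.005,"dz":0,"rx":0,"ry":0,"rz":0}]' | f
python3 -m inch '[{"dx":0,"dy":-0.005,"dz":0,"rx":0,"ry":0,"rz":0}]' | f
```

```text
[0.4487, 0.0694, 0.1119]  [0.2, 0.6, 0.9] 
 [0.445, 0.0689, 0.1132]  [1.0, -0.4, 0.5] 
 [0.4413, 0.0684, 0.1133]  [0.4, 0.7, 1.0] 
 [0.4371, 0.068, 0.1129]  [0.3, 0.0, -0.1] 
 [0.4328, 0.0677, 0.1123]  [0.2, 0.1, -0.2] 
 [0.4291, 0.0674, 0.112]  [3.4, 1.2, 0.2] 
 [0.4253, 0.0672, 0.1121]  [3.2, 2.0, 0.4] 
 [0.421, 0.0669, 0.1118]  [2.3, 1.7, 0.6]
```

```bash
f(){ grep -E 'pos|force: \[' | cut -d: -f2 | tr '\n' ' '; echo; }
python3 -m inch '[{"dx":0,"dy":0.015,"dz":0,"rx":0,"ry":0,"rz":0},{"dx":0,"dy":0.03,"dz":0,"rx":0,"ry":0,"rz":0}]' | f
python3 -m inch '[{"dx":0,"dy":0.005,"dz":0,"rx":0,"ry":0,"rz":0}]' | f
python3 -m inch '[{"dx":0,"dy":0.005,"dz":0,"rx":0,"ry":0,"rz":0}]' | f
python3 -m inch '[{"dx":0,"dy":0.005,"dz":0,"rx":0,"ry":0,"rz":0}]' | f
python3 -m inch '[{"dx":0,"dy":0.005,"dz":0,"rx":0,"ry":0,"rz":0}]' | f
python3 -m inch '[{"dx":0,"dy":0.005,"dz":0,"rx":0,"ry":0,"rz":0}]' | f
python3 -m inch '[{"dx":0,"dy":0.005,"dz":0,"rx":0,"ry":0,"rz":0}]' | f
python3 -m inch '[{"dx":0,"dy":0.005,"dz":0,"rx":0,"ry":0,"rz":0}]' | f
python3 -m inch '[{"dx":0,"dy":0.005,"dz":0,"rx":0,"ry":0,"rz":0}]' | f
python3 -m inch '[{"dx":0,"dy":0.005,"dz":0,"rx":0,"ry":0,"rz":0}]' | f
```

```text
[0.4437, 0.0684, 0.1109]  [-0.1, 0.5, -0.2] 
 [0.4483, 0.0687, 0.111]  [-0.5, -0.8, 0.0] 
 [0.4519, 0.069, 0.1108]  [-1.1, -0.1, 0.0] 
 [0.4561, 0.0694, 0.1109]  [-0.8, 0.4, 0.5] 
 [0.46, 0.0698, 0.111]  [-3.5, 1.4, 2.0] 
 [0.4637, 0.0702, 0.111]  [-4.1, 0.5, 1.6] 
 [0.4682, 0.0703, 0.1111]  [-2.3, 0.2, 1.1] 
 [0.4725, 0.0706, 0.1112]  [-2.7, 1.3, 1.6] 
 [0.4767, 0.0709, 0.1113]  [-3.7, 0.4, 0.8] 
 [0.4807, 0.0712, 0.1113]  [-3.4, 1.3, 0.6]
```

m4's free play is about 12 mm at 70 mm radius, roughly 10°, so it's sound and goes on the shelf. I'll rock it back, lift off, turn and go over the handle.

```bash
f(){ grep -E 'pos|rot|force: \[|width' | cut -d: -f2 | tr '\n' ' '; echo; }
python3 -m inch '[{"dx":0,"dy":-0.02,"dz":0,"rx":0,"ry":0,"rz":0},{"dx":0,"dy":-0.035,"dz":0,"rx":0,"ry":0,"rz":0},{"dx":0,"dy":-0.05,"dz":0,"rx":0,"ry":0,"rz":0},{"dx":0,"dy":-0.06,"dz":0,"rx":0,"ry":0,"rz":0},{"dx":0,"dy":-0.07,"dz":0,"rx":0,"ry":0,"rz":0}]' | f
python3 -m inch '[{"dx":0,"dy":0.015,"dz":0,"rx":0,"ry":0,"rz":0},{"dx":0,"dy":0.015,"dz":-0.04,"rx":0,"ry":0,"rz":0},{"dx":0,"dy":0.015,"dz":-0.09,"rx":0,"ry":0,"rz":0},{"dx":0,"dy":0.015,"dz":-0.12,"rx":0,"ry":0,"rz":0}]' | f
python3 -m inch '[{"dx":-0.111,"dy":0.027,"dz":0,"rx":0,"ry":0,"rz":-0.5},{"dx":-0.111,"dy":0.027,"dz":0,"rx":0,"ry":0,"rz":-0.5},{"dx":-0.111,"dy":0.027,"dz":0,"rx":0,"ry":0,"rz":-0.5},{"dx":-0.111,"dy":0.027,"dz":0,"rx":0,"ry":0,"rz":-0.5},{"dx":-0.111,"dy":0.027,"dz":0,"rx":0,"ry":0,"rz":-0.5}]' 0.4 | f
python3 -m inch '[{"dx":0,"dy":0,"dz":0,"rx":0,"ry":0,"rz":-0.5},{"dx":0,"dy":0,"dz":0,"rx":0,"ry":0,"rz":-0.5},{"dx":0,"dy":0,"dz":0,"rx":0,"ry":0,"rz":-0.5},{"dx":0,"dy":0,"dz":0,"rx":0,"ry":0,"rz":-0.5},{"dx":0,"dy":0,"dz":0,"rx":0,"ry":0,"rz":-0.5}]' | f
python3 -m inch '[{"dx":0,"dy":0,"dz":0,"rx":0,"ry":0,"rz":-0.035},{"dx":0,"dy":0,"dz":0,"rx":0,"ry":0,"rz":-0.035}]' | f
```

```text
[0.426, 0.0668, 0.1124]  [0.002, 0.682, 0.732, 0.001]  [3.2, -0.4, 1.3]  0.53 
 [0.4371, 0.0679, 0.2099]  [0.001, 0.682, 0.732, 0.001]  [0.7, 1.0, 0.3]  0.533 
 [0.464, -0.0196, 0.2068]  [-0.001, 0.381, 0.925, -0.0]  [-0.5, -0.3, 0.1]  0.701 
 [0.4639, -0.019, 0.2068]  [-0.001, 0.015, 1.0, 0.0]  [-0.2, 0.4, 1.0]  0.697 
 [0.464, -0.019, 0.2069]  [-0.001, -0.008, 1.0, 0.0]  [0.1, 0.2, 1.1]  0.7
```

```bash
python3 - <<'E'
from h import *
im=snap('wrist','w3.png')
E
```

```text
(no output)
```

View pics/w3.png

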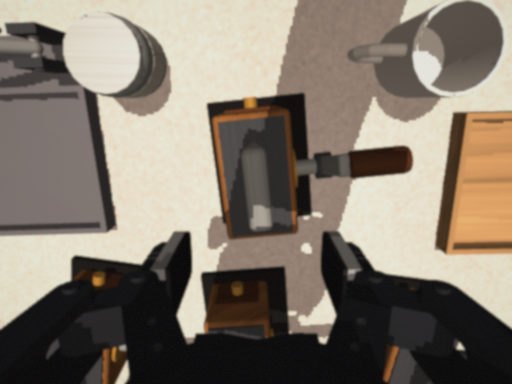

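```bash
python3 - <<'E'
from h import *
np.set_printoptions(precision=3,suppress=True)
i=info_('wrist'); print(atz('wrist',254,145,.124,i),atz('wrist',262,225,.124,i),atz('wrist',259,186,.124,i))
E
f(){ grep -E 'pos|rot|force|width' | cut -d: -f2 | tr '\n' ' '; echo; }
python3 -m inch '[{"dx":0,"dy":0,"dz":0.05,"rx":0,"ry":0,"rz":-0.02},{"dx":0,"dy":0,"dz":0.1,"rx":0,"ry":0,"rz":-0.02},{"dx":0,"dy":0,"dz":0.137,"rx":0,"ry":0,"rz":-0.02},{"dx":0,"dy":0,"dz":0.137,"rx":0,"ry":0,"rz":-0.02}]' | f
```

```text
[ 0.429 -0.022  0.124] [ 0.489 -0.015  0.124] [ 0.459 -0.018  0.124]
 [0.4603, -0.0183, 0.0926]  [-0.005, -0.022, 1.0, 0.001]  [-0.3, -0.6, 0.5]  0.696  0.0
```

```bash
f(){ grep -E 'pos|rot|force|width' | cut -d: -f2 | tr '\n' ' '; echo; }
python3 -m inch '[{"dx":0,"dy":0,"dz":0,"rx":0,"ry":0,"rz":0},{"dx":0,"dy":0,"dz":0,"rx":0,"ry":0,"rz":0},{"dx":0,"dy":0,"dz":0,"rx":0,"ry":0,"rz":0},{"dx":0,"dy":0,"dz":0,"rx":0,"ry":0,"rz":0},{"dx":0,"dy":0,"dz":0,"rx":0,"ry":0,"rz":0}]' -1 | f
python3 -m inch '[{"dx":0,"dy":0,"dz":-0.02,"rx":0,"ry":0,"rz":0},{"dx":0,"dy":0,"dz":-0.05,"rx":0,"ry":0,"rz":0},{"dx":0,"dy":0,"dz":-0.09,"rx":0,"ry":0,"rz":0},{"dx":0,"dy":0,"dz":-0.13,"rx":0,"ry":0,"rz":0},{"dx":0,"dy":0,"dz":-0.15,"rx":0,"ry":0,"rz":0}]' | f
```

```text
[0.4661, -0.019, 0.1003]  [0.002, -0.023, 1.0, -0.0]  [0.4, 1.8, 6.2]  0.197  58.9 
 [0.4646, -0.0193, 0.219]  [0.001, -0.023, 1.0, -0.0]  [1.5, -1.3, -8.8]  0.197  59.0
```

```bash
f(){ grep -E 'pos|rot|force|width' | cut -d: -f2 | tr '\n' ' '; echo; }
python3 -m inch '[{"dx":-0.015,"dy":0.04,"dz":0,"rx":0,"ry":0,"rz":0},{"dx":-0.015,"dy":0.1,"dz":0,"rx":0,"ry":0,"rz":0},{"dx":-0.015,"dy":0.16,"dz":0,"rx":0,"ry":0,"rz":0},{"dx":-0.015,"dy":0.22,"dz":0,"rx":0,"ry":0,"rz":0},{"dx":-0.015,"dy":0.27,"dz":0,"rx":0,"ry":0,"rz":0}]' | f
python3 -m inch '[{"dx":-0.016,"dy":0.06,"dz":0,"rx":0,"ry":0,"rz":0},{"dx":-0.016,"dy":0.12,"dz":0,"rx":0,"ry":0,"rz":0},{"dx":-0.016,"dy":0.18,"dz":0,"rx":0,"ry":0,"rz":0},{"dx":-0.016,"dy":0.23,"dz":0,"rx":0,"ry":0,"rz":0},{"dx":-0.016,"dy":0.26,"dz":0,"rx":0,"ry":0,"rz":0}]' | f
python3 -m inch '[{"dx":0,"dy":0,"dz":0,"rx":0,"ry":0,"rz":0.06},{"dx":0,"dy":0,"dz":0,"rx":0,"ry":0,"rz":0.16},{"dx":0,"dy":0,"dz":0,"rx":0,"ry":0,"rz":0.26},{"dx":0,"dy":0,"dz":0,"rx":0,"ry":0,"rz":0.36},{"dx":0,"dy":0,"dz":0,"rx":0,"ry":0,"rz":0.46}]' | f
python3 -m inch '[{"dx":0,"dy":0,"dz":0,"rx":0,"ry":0,"rz":0.1},{"dx":0,"dy":0,"dz":0,"rx":0,"ry":0,"rz":0.2},{"dx":0,"dy":0,"dz":0,"rx":0,"ry":0,"rz":0.3},{"dx":0,"dy":0,"dz":0,"rx":0,"ry":0,"rz":0.4},{"dx":0,"dy":0,"dz":0,"rx":0,"ry":0,"rz":0.5}]' | f
python3 -m inch '[{"dx":0,"dy":0,"dz":0,"rx":0,"ry":0,"rz":0.07},{"dx":0,"dy":0,"dz":0,"rx":0,"ry":0,"rz":0.087},{"dx":0,"dy":0,"dz":0,"rx":0,"ry":0,"rz":0.087}]' | f
python3 - <<'E'
from h import *
im=snap('wrist','w4.png')
E
```

```text
[0.4647, 0.1991, 0.2151]  [-0.002, -0.023, 1.0, -0.0]  [1.3, -1.2, -9.8]  0.2  59.1 
 [0.4679, 0.4079, 0.2144]  [-0.002, -0.024, 1.0, -0.001]  [0.4, -1.4, -10.3]  0.199  59.5 
 [0.4685, 0.4047, 0.2142]  [-0.002, 0.32, 0.948, -0.002]  [1.0, -0.8, -10.4]  0.196  59.9 
 [0.4685, 0.4046, 0.2142]  [-0.001, 0.644, 0.765, -0.003]  [0.6, -0.3, -9.7]  0.199  60.0 
 [0.469, 0.405, 0.2155]  [-0.0, 0.69, 0.724, -0.002]  [0.1, -0.5, -9.3]  0.195  59.9
```

View pics/w4.png

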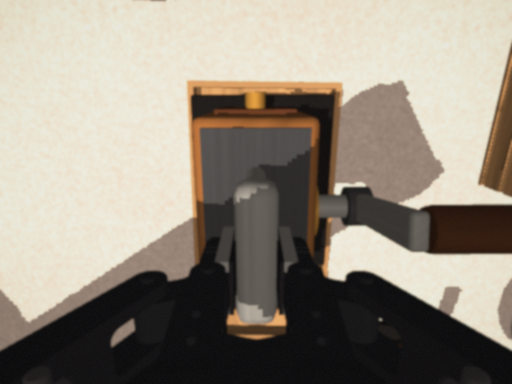

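```bash
python3 - <<'E'
from h import *
np.set_printoptions(precision=3,suppress=True)
i=info_('wrist'); a,b=atz('wrist',189,83,.024,i),atz('wrist',341,83,.024,i)
d=b-a; d/=np.linalg.norm(d); yax=np.array([-d[1],d[0],0]); m=(a+b)/2
print(a,b,np.linalg.norm(b-a),np.degrees(np.arctan2(d[1],d[0])),'centre',m-.15*yax,'slot+',m-.08*yax-.005*d)
E
```

```text
[0.401 0.482 0.024] [0.549 0.489 0.024] 0.14906318847452177 2.729629340490353 centre [0.482 0.336 0.024] slot+ [0.474 0.406 0.024]
```

```bash
f(){ grep -E 'pos|rot|force|width' | cut -d: -f2 | tr '\n' ' '; echo; }
python3 -m inch '[{"dx":-0.006,"dy":0.004,"dz":0.04,"rx":0,"ry":0,"rz":0},{"dx":-0.006,"dy":0.004,"dz":0.08,"rx":0,"ry":0,"rz":0},{"dx":-0.006,"dy":0.004,"dz":0.11,"rx":0,"ry":0,"rz":0},{"dx":-0.006,"dy":0.004,"dz":0.13,"rx":0,"ry":0,"rz":0},{"dx":-0.006,"dy":0.004,"dz":0.134,"rx":0,"ry":0,"rz":0}]' | f
python3 -m inch '[{"dx":0,"dy":0,"dz":0.003,"rx":0,"ry":0,"rz":0},{"dx":0,"dy":0,"dz":0.003,"rx":0,"ry":0,"rz":0}]' | f
```

```text
[0.4716, 0.4, 0.1075]  [-0.001, 0.69, 0.723, -0.003]  [-0.3, 0.5, -9.2]  0.199  59.9 
 [0.4742, 0.4016, 0.1097]  [0.0, 0.691, 0.723, 0.001]  [-0.2, 0.8, -9.8]  0.196  59.9
```

```bash
f(){ grep -E 'pos|rot|force|width' | cut -d: -f2 | tr '\n' ' '; echo; }
python3 -m inch '[{"dx":0,"dy":0,"dz":0.003,"rx":0,"ry":0,"rz":0},{"dx":0,"dy":0,"dz":0.003,"rx":0,"ry":0,"rz":0}]' | f
python3 -m inch '[{"dx":0,"dy":0,"dz":0.003,"rx":0,"ry":0,"rz":0},{"dx":0,"dy":0,"dz":0.003,"rx":0,"ry":0,"rz":0}]' | f
python3 -m inch '[{"dx":0,"dy":0,"dz":0,"rx":0,"ry":0,"rz":0},{"dx":0,"dy":0,"dz":0,"rx":0,"ry":0,"rz":0},{"dx":0,"dy":0,"dz":0,"rx":0,"ry":0,"rz":0}]' | f
```

```text
[0.4739, 0.4015, 0.107]  [0.0, 0.691, 0.723, 0.001]  [0.8, 0.3, -8.2]  0.199  60.1 
 [0.474, 0.4023, 0.1067]  [-0.0, 0.691, 0.723, 0.002]  [-5.9, 0.8, 4.3]  0.197  61.9 
 [0.474, 0.4023, 0.1066]  [0.0, 0.691, 0.723, 0.002]  [-5.1, 0.8, 4.2]  0.2  61.9
```

```bash
f(){ grep -E 'pos|rot|force|width' | cut -d: -f2 | tr '\n' ' '; echo; }
python3 -m inch '[{"dx":0,"dy":0,"dz":0,"rx":0,"ry":0,"rz":0},{"dx":0,"dy":0,"dz":0,"rx":0,"ry":0,"rz":0},{"dx":0,"dy":0,"dz":0,"rx":0,"ry":0,"rz":0},{"dx":0,"dy":0,"dz":0,"rx":0,"ry":0,"rz":0}]' 0.4 | f
python3 -m inch '[{"dx":0,"dy":0,"dz":-0.03,"rx":0,"ry":0,"rz":0},{"dx":0,"dy":0,"dz":-0.08,"rx":0,"ry":0,"rz":0},{"dx":0,"dy":0,"dz":-0.12,"rx":0,"ry":0,"rz":0},{"dx":0,"dy":0,"dz":-0.12,"rx":0,"ry":0,"rz":0}]' | f
python3 -m inch '[{"dx":0.01,"dy":0.11,"dz":0,"rx":0,"ry":0,"rz":-0.5},{"dx":0.01,"dy":0.11,"dz":0,"rx":0,"ry":0,"rz":-0.5},{"dx":0.01,"dy":0.11,"dz":0,"rx":0,"ry":0,"rz":-0.5},{"dx":0.01,"dy":0.11,"dz":0,"rx":0,"ry":0,"rz":-0.5},{"dx":0.01,"dy":0.11,"dz":0,"rx":0,"ry":0,"rz":-0.5}]' | f
python3 -m inch '[{"dx":0,"dy":0,"dz":0,"rx":0,"ry":0,"rz":-0.5},{"dx":0,"dy":0,"dz":0,"rx":0,"ry":0,"rz":-0.5},{"dx":0,"dy":0,"dz":0,"rx":0,"ry":0,"rz":-0.5},{"dx":0,"dy":0,"dz":0,"rx":0,"ry":0,"rz":-0.5},{"dx":0,"dy":0,"dz":0,"rx":0,"ry":0,"rz":-0.5}]' | f
python3 - <<'E'
from h import *
im=snap('wrist','w5.png')
E
```

```text
[0.4737, 0.401, 0.1037]  [0.0, 0.691, 0.723, 0.0]  [-0.0, -0.1, -0.0]  0.698  0.0 
 [0.4762, 0.4028, 0.2063]  [0.001, 0.691, 0.723, 0.006]  [0.0, 0.5, 0.6]  0.705  0.0 
 [0.5609, 0.4126, 0.1978]  [-0.0, 0.375, 0.927, -0.001]  [0.2, -0.9, 0.0]  0.704  0.0 
 [0.5606, 0.4127, 0.1981]  [-0.001, 0.009, 1.0, -0.0]  [-0.4, -0.2, -0.6]  0.7  0.0
```

View pics/w5.png

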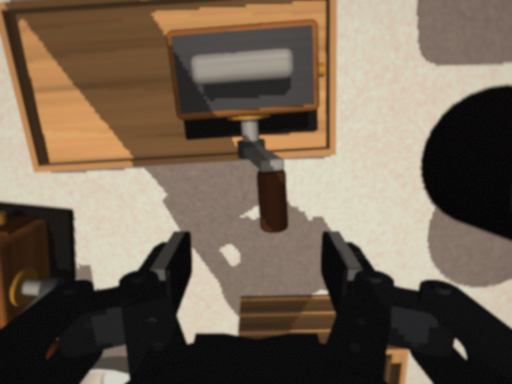

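m4 stands in the timber tray with its knob at (272,170–230), leaning towards the drawer. I'll push it back once more to be sure.

```bash
python3 - <<'E'
from h import *
np.set_printoptions(precision=3,suppress=True)
i=info_('wrist'); print(atz('wrist',271,172,.14,i),atz('wrist',273,228,.14,i))
for z in (0,.2): print(atz('wrist',425,165,z,i))
E
f(){ grep -E 'pos|rot|force: \[|width' | cut -d: -f2 | tr '\n' ' '; echo; }
python3 -m inch '[{"dx":0,"dy":0,"dz":0.04,"rx":0,"ry":0,"rz":0},{"dx":0,"dy":0,"dz":0.08,"rx":0,"ry":0,"rz":0},{"dx":0,"dy":0,"dz":0.105,"rx":0,"ry":0,"rz":0}]' | f
python3 -m inch '[{"dx":0,"dy":0.01,"dz":0,"rx":0,"ry":0,"rz":0},{"dx":0,"dy":0.015,"dz":0,"rx":0,"ry":0,"rz":0}]' | f
python3 -m inch '[{"dx":0,"dy":0.005,"dz":0,"rx":0,"ry":0,"rz":0}]' | f
python3 -m inch '[{"dx":0,"dy":0.005,"dz":0,"rx":0,"ry":0,"rz":0}]' | f
python3 -m inch '[{"dx":0,"dy":0.005,"dz":0,"rx":0,"ry":0,"rz":0}]' | f
python3 -m inch '[{"dx":0,"dy":0.005,"dz":0,"rx":0,"ry":0,"rz":0}]' | f
python3 -m inch '[{"dx":0,"dy":0.005,"dz":0,"rx":0,"ry":0,"rz":0}]' | f
```

```text
[0.54  0.422 0.14 ] [0.578 0.423 0.14 ]
[0.566 0.592 0.   ]
[0.524 0.487 0.2  ]
 [0.5594, 0.4121, 0.1115]  [-0.002, 0.014, 1.0, -0.001]  [-0.7, 0.3, -0.6]  0.697 
 [0.5609, 0.4256, 0.115]  [-0.0, 0.013, 1.0, -0.0]  [0.2, 0.7, 1.0]  0.702 
 [0.5622, 0.4303, 0.1174]  [0.001, 0.013, 1.0, 0.001]  [-0.0, 0.2, 0.3]  0.7 
 [0.5623, 0.4342, 0.1177]  [0.002, 0.012, 1.0, 0.001]  [0.7, -0.1, 0.2]  0.7 
 [0.5621, 0.4379, 0.117]  [0.001, 0.012, 1.0, 0.001]  [-0.1, 0.6, -0.5]  0.697 
 [0.5618, 0.4416, 0.1162]  [0.001, 0.012, 1.0, 0.0]  [0.2, 0.1, 0.4]  0.702 
 [0.5618, 0.445, 0.1157]  [0.0, 0.012, 1.0, -0.0]  [-0.7, -2.3, 0.9]  0.701
```

```bash
f(){ grep -E 'pos|rot|force: \[|width' | cut -d: -f2 | tr '\n' ' '; echo; }
python3 -m inch '[{"dx":0,"dy":0.005,"dz":0,"rx":0,"ry":0,"rz":0},{"dx":0,"dy":0.01,"dz":0,"rx":0,"ry":0,"rz":0},{"dx":0,"dy":-0.01,"dz":0,"rx":0,"ry":0,"rz":0},{"dx":0,"dy":-0.015,"dz":-0.03,"rx":0,"ry":0,"rz":0},{"dx":0,"dy":-0.015,"dz":-0.09,"rx":0,"ry":0,"rz":0}]' | f
python3 -m inch '[{"dx":-0.138,"dy":-0.247,"dz":-0.05,"rx":0,"ry":0,"rz":0.5},{"dx":-0.138,"dy":-0.247,"dz":-0.05,"rx":0,"ry":0,"rz":0.5},{"dx":-0.138,"dy":-0.247,"dz":-0.05,"rx":0,"ry":0,"rz":0.5},{"dx":-0.138,"dy":-0.247,"dz":-0.05,"rx":0,"ry":0,"rz":0.5},{"dx":-0.138,"dy":-0.247,"dz":-0.05,"rx":0,"ry":0,"rz":0.5}]' 0.06 | f
python3 -m inch '[{"dx":0,"dy":0,"dz":0,"rx":0,"ry":0,"rz":0.5},{"dx":0,"dy":0,"dz":0,"rx":0,"ry":0,"rz":0.5},{"dx":0,"dy":0,"dz":0,"rx":0,"ry":0,"rz":0.5},{"dx":0,"dy":0,"dz":0,"rx":0,"ry":0,"rz":0.5},{"dx":0,"dy":0,"dz":0,"rx":0,"ry":0,"rz":0.5}]' | f
python3 -m inch '[{"dx":0,"dy":0,"dz":0,"rx":0,"ry":0,"rz":0.141},{"dx":0,"dy":0,"dz":0,"rx":0,"ry":0,"rz":0.141}]' | f
python3 - <<'E'
from h import *
np.set_printoptions(precision=4,suppress=True)
i=info_('wrist'); json.dump({k:(np.array(v).tolist()) for k,v in i.items()},open('w6.json','w'));im=snap('wrist','w6.png')
E
```

```text
[0.5586, 0.4301, 0.1817]  [-0.005, 0.013, 1.0, -0.003]  [1.1, 1.1, 0.2]  0.704 
 [0.6683, 0.2288, 0.2285]  [0.001, 0.382, 0.924, 0.001]  [0.2, 0.4, -0.4]  0.528 
 [0.6666, 0.232, 0.2273]  [-0.0, 0.693, 0.721, 0.0]  [0.6, -0.5, 0.9]  0.529 
 [0.6666, 0.2321, 0.2273]  [-0.0, 0.765, 0.645, 0.0]  [-0.3, 0.0, -0.6]  0.533
```

View pics/w6.png

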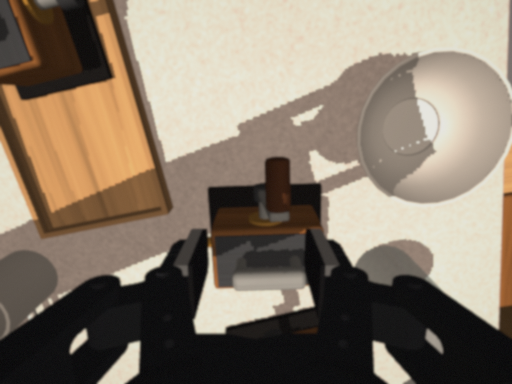

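m1's knob is at (278,158–212) and its handle at (235–305,275), square to the gripper.

```bash
python3 - <<'E'
from h import *
np.set_printoptions(precision=4,suppress=True)
i=json.load(open('w6.json'));st=state();p=st['tool_pos']
w,x,y,z=st['tool_rot'];X=np.array([2*x*x-1,2*x*y]);Y=np.array([2*x*y,2*y*y-1]);print('ang',np.degrees(np.arctan2(Y[1],Y[0])))
a,b=atz('wrist',277,158,.135,i),atz('wrist',279,212,.135,i);k=(a+b)/2;print(a,b,'handle',atz('wrist',234,275,.124,i),atz('wrist',305,275,.124,i))
d=(k-p)[:2];print('to knob dx,dy',X@d/.8,Y@d/.8)
E
```

```text
ang -9.7487938203547
[0.6873 0.2535 0.135 ] [0.6825 0.2118 0.135 ] handle [0.6365 0.1583 0.124 ] [0.6959 0.1481 0.124 ]
to knob dx,dy 0.004589476113252098 0.022408773816528636
```

```bash
f(){ grep -E 'pos|force: \[' | cut -d: -f2 | tr '\n' ' '; echo; }
python3 -m inch '[{"dx":0.005,"dy":0.022,"dz":0.04,"rx":0,"ry":0,"rz":0},{"dx":0.005,"dy":0.022,"dz":0.08,"rx":0,"ry":0,"rz":0},{"dx":0.005,"dy":0.022,"dz":0.12,"rx":0,"ry":0,"rz":0},{"dx":0.005,"dy":0.022,"dz":0.145,"rx":0,"ry":0,"rz":0},{"dx":0.005,"dy":0.022,"dz":0.145,"rx":0,"ry":0,"rz":0}]' | f
python3 -m inch '[{"dx":0,"dy":-0.01,"dz":0,"rx":0,"ry":0,"rz":0}]' | f
python3 -m inch '[{"dx":0,"dy":-0.006,"dz":0,"rx":0,"ry":0,"rz":0}]' | f
python3 -m inch '[{"dx":0,"dy":-0.006,"dz":0,"rx":0,"ry":0,"rz":0}]' | f
python3 -m inch '[{"dx":0,"dy":-0.006,"dz":0,"rx":0,"ry":0,"rz":0}]' | f
python3 -m inch '[{"dx":0,"dy":-0.006,"dz":0,"rx":0,"ry":0,"rz":0}]' | f
python3 -m inch '[{"dx":0,"dy":-0.006,"dz":0,"rx":0,"ry":0,"rz":0}]' | f
python3 -m inch '[{"dx":0,"dy":-0.006,"dz":0,"rx":0,"ry":0,"rz":0}]' | f
python3 -m inch '[{"dx":0,"dy":-0.006,"dz":0,"rx":0,"ry":0,"rz":0}]' | f
python3 -m inch '[{"dx":0,"dy":-0.006,"dz":0,"rx":0,"ry":0,"rz":0}]' | f
```

```text
[0.6818, 0.2326, 0.1063]  [-0.9, -0.5, -0.8] 
 [0.6772, 0.2346, 0.1117]  [-0.2, 0.1, 0.5] 
 [0.6727, 0.2362, 0.1138]  [0.5, -0.7, -0.5] 
 [0.6682, 0.2371, 0.114]  [0.4, 0.0, 0.3] 
 [0.6631, 0.2378, 0.1134]  [0.9, -0.3, -0.8] 
 [0.658, 0.2385, 0.1125]  [-0.2, 0.4, 0.4] 
 [0.6529, 0.2392, 0.1119]  [0.8, -0.5, 0.5] 
 [0.648, 0.2399, 0.1114]  [1.0, -0.2, 0.2] 
 [0.6437, 0.2406, 0.1113]  [1.8, -0.1, -0.4] 
 [0.6391, 0.2414, 0.1114]  [3.1, 0.5, 0.2]
```

```bash
f(){ grep -E 'pos|force: \[' | cut -d: -f2 | tr '\n' ' '; echo; }
python3 -m inch '[{"dx":0,"dy":0.02,"dz":0,"rx":0,"ry":0,"rz":0},{"dx":0,"dy":0.035,"dz":0,"rx":0,"ry":0,"rz":0}]' | f
python3 -m inch '[{"dx":0,"dy":0.006,"dz":0,"rx":0,"ry":0,"rz":0}]' | f
python3 -m inch '[{"dx":0,"dy":0.006,"dz":0,"rx":0,"ry":0,"rz":0}]' | f
python3 -m inch '[{"dx":0,"dy":0.006,"dz":0,"rx":0,"ry":0,"rz":0}]' | f
python3 -m inch '[{"dx":0,"dy":0.006,"dz":0,"rx":0,"ry":0,"rz":0}]' | f
python3 -m inch '[{"dx":0,"dy":0.006,"dz":0,"rx":0,"ry":0,"rz":0}]' | f
python3 -m inch '[{"dx":0,"dy":0.006,"dz":0,"rx":0,"ry":0,"rz":0}]' | f
python3 -m inch '[{"dx":0,"dy":0.006,"dz":0,"rx":0,"ry":0,"rz":0}]' | f
python3 -m inch '[{"dx":0,"dy":0.006,"dz":0,"rx":0,"ry":0,"rz":0}]' | f
python3 -m inch '[{"dx":0,"dy":0.006,"dz":0,"rx":0,"ry":0,"rz":0}]' | f
python3 -m inch '[{"dx":0,"dy":0.006,"dz":0,"rx":0,"ry":0,"rz":0}]' | f
python3 -m inch '[{"dx":0,"dy":0.006,"dz":0,"rx":0,"ry":0,"rz":0}]' | f
```

```text
[0.6664, 0.2369, 0.1112]  [-0.5, 0.0, 0.8] 
 [0.6719, 0.2358, 0.1112]  [-0.5, -0.1, -0.2] 
 [0.6762, 0.2352, 0.1111]  [-0.7, 0.4, 0.2] 
 [0.6809, 0.2344, 0.1111]  [-0.6, 0.3, -0.0] 
 [0.6856, 0.2337, 0.1111]  [0.2, -0.5, 0.2] 
 [0.6905, 0.2329, 0.1112]  [-0.3, -0.4, 0.5] 
 [0.6953, 0.2321, 0.1112]  [-0.0, 0.3, 0.1] 
 [0.7, 0.2312, 0.1112]  [0.1, 0.5, -0.4] 
 [0.7048, 0.2304, 0.1113]  [0.5, 0.1, 0.4] 
 [0.7096, 0.2296, 0.1112]  [-0.7, 0.2, -0.4] 
 [0.7137, 0.229, 0.111]  [-3.2, 0.5, 0.4] 
 [0.7184, 0.2282, 0.111]  [-3.1, 0.0, 0.7]
```

m1 has about 48 mm of play, roughly 40°, so it's worn and goes to repair. I'll rock it back and then grasp.

```bash
f(){ grep -E 'pos|rot|force|width' | cut -d: -f2 | tr '\n' ' '; echo; }
python3 -m inch '[{"dx":0,"dy":-0.03,"dz":0,"rx":0,"ry":0,"rz":0},{"dx":0,"dy":-0.06,"dz":0,"rx":0,"ry":0,"rz":0},{"dx":0,"dy":-0.085,"dz":0,"rx":0,"ry":0,"rz":0},{"dx":0,"dy":-0.1,"dz":0,"rx":0,"ry":0,"rz":0},{"dx":0,"dy":-0.112,"dz":0,"rx":0,"ry":0,"rz":0}]' | f
python3 -m inch '[{"dx":0,"dy":0.015,"dz":0,"rx":0,"ry":0,"rz":0},{"dx":0,"dy":0.015,"dz":-0.04,"rx":0,"ry":0,"rz":0},{"dx":0,"dy":0.015,"dz":-0.09,"rx":0,"ry":0,"rz":0},{"dx":0,"dy":0.015,"dz":-0.12,"rx":0,"ry":0,"rz":0}]' | f
python3 -m inch '[{"dx":-0.102,"dy":0.048,"dz":0,"rx":0,"ry":0,"rz":-0.5},{"dx":-0.102,"dy":0.048,"dz":0,"rx":0,"ry":0,"rz":-0.5},{"dx":-0.102,"dy":0.048,"dz":0,"rx":0,"ry":0,"rz":-0.5},{"dx":-0.102,"dy":0.048,"dz":0,"rx":0,"ry":0,"rz":-0.5},{"dx":-0.102,"dy":0.048,"dz":0,"rx":0,"ry":0,"rz":-0.5}]' 0.4 | f
python3 -m inch '[{"dx":0,"dy":0,"dz":0,"rx":0,"ry":0,"rz":-0.5},{"dx":0,"dy":0,"dz":0,"rx":0,"ry":0,"rz":-0.5},{"dx":0,"dy":0,"dz":0,"rx":0,"ry":0,"rz":-0.5},{"dx":0,"dy":0,"dz":0,"rx":0,"ry":0,"rz":-0.5},{"dx":0,"dy":0,"dz":0,"rx":0,"ry":0,"rz":-0.5}]' | f
python3 -m inch '[{"dx":0,"dy":0,"dz":0,"rx":0,"ry":0,"rz":-0.047},{"dx":0,"dy":0,"dz":0,"rx":0,"ry":0,"rz":-0.047}]' | f
python3 - <<'E'
from h import *
np.set_printoptions(precision=4,suppress=True)
i=info_('wrist'); json.dump({k:(np.array(v).tolist()) for k,v in i.items()},open('w7.json','w'));im=snap('wrist','w7.png')
h=np.array([[.6365,.1583,.124],[.6959,.1481,.124]]);print([proj('wrist',q,i) for q in h])
# bright handle pixels near there
E
```

```text
[0.6306, 0.2429, 0.1117]  [0.001, 0.763, 0.646, 0.001]  [1.6, -0.7, -0.8]  0.532  1.1 
 [0.6447, 0.2408, 0.2111]  [0.001, 0.763, 0.646, 0.002]  [-0.3, -0.6, 1.5]  0.532  0.0 
 [0.6681, 0.1529, 0.2075]  [0.0, 0.472, 0.881, 0.0]  [-0.5, -0.2, -0.3]  0.698  0.0 
 [0.668, 0.1535, 0.2075]  [0.0, 0.116, 0.993, 0.0]  [-0.3, -0.1, -0.6]  0.701  0.0 
 [0.6678, 0.1535, 0.2075]  [0.0, 0.084, 0.996, -0.0]  [-0.2, 0.7, -0.1]  0.705  0.0 
[array([255.8276, 148.7836]), array([255.749 , 228.8391])]
```

View pics/w7.png

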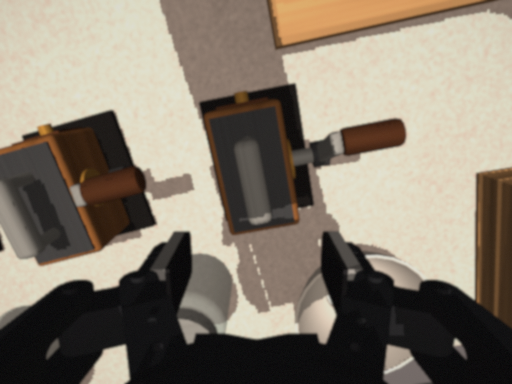

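m1's handle runs (247,143)–(262,222), about 10° off the gripper because the rocking turned the mill a little. I'll turn the tool to match and grasp.

```bash
f(){ grep -E 'pos|rot|force|width' | cut -d: -f2 | tr '\n' ' '; echo; }
python3 -m inch '[{"dx":0.005,"dy":-0.002,"dz":0.03,"rx":0,"ry":0,"rz":-0.1},{"dx":0.005,"dy":-0.002,"dz":0.07,"rx":0,"ry":0,"rz":-0.115},{"dx":0.005,"dy":-0.002,"dz":0.11,"rx":0,"ry":0,"rz":-0.115},{"dx":0.005,"dy":-0.002,"dz":0.137,"rx":0,"ry":0,"rz":-0.115},{"dx":0.005,"dy":-0.002,"dz":0.137,"rx":0,"ry":0,"rz":-0.115}]' | f
python3 -m inch '[{"dx":0,"dy":0,"dz":0,"rx":0,"ry":0,"rz":0},{"dx":0,"dy":0,"dz":0,"rx":0,"ry":0,"rz":0},{"dx":0,"dy":0,"dz":0,"rx":0,"ry":0,"rz":0},{"dx":0,"dy":0,"dz":0,"rx":0,"ry":0,"rz":0},{"dx":0,"dy":0,"dz":0,"rx":0,"ry":0,"rz":0}]' -1 | f
python3 -m inch '[{"dx":0,"dy":0,"dz":-0.02,"rx":0,"ry":0,"rz":0},{"dx":0,"dy":0,"dz":-0.06,"rx":0,"ry":0,"rz":0},{"dx":0,"dy":0,"dz":-0.12,"rx":0,"ry":0,"rz":0},{"dx":0,"dy":0,"dz":-0.18,"rx":0,"ry":0,"rz":0},{"dx":0,"dy":0,"dz":-0.24,"rx":0,"ry":0,"rz":0}]' | f
```

```text
[0.6599, 0.1525, 0.0928]  [-0.004, -0.001, 1.0, -0.0]  [-0.5, -1.3, 0.5]  0.701  0.0 
 [0.6638, 0.153, 0.1003]  [0.002, -0.002, 1.0, -0.0]  [0.5, -1.8, 6.1]  0.198  60.8 
 [0.6605, 0.1533, 0.2885]  [-0.003, -0.002, 1.0, -0.0]  [0.7, 0.4, -8.9]  0.197  59.5
```

```bash
f(){ grep -E 'pos|rot|force|width' | cut -d: -f2 | tr '\n' ' '; echo; }
python3 -m inch '[{"dx":0.04,"dy":-0.04,"dz":0,"rx":0,"ry":0,"rz":0},{"dx":0.04,"dy":-0.1,"dz":0,"rx":0,"ry":0,"rz":0},{"dx":0.04,"dy":-0.16,"dz":0,"rx":0,"ry":0,"rz":0},{"dx":0.04,"dy":-0.22,"dz":0,"rx":0,"ry":0,"rz":0},{"dx":0.04,"dy":-0.28,"dz":0,"rx":0,"ry":0,"rz":0}]' | f
python3 -m inch '[{"dx":0.02,"dy":-0.05,"dz":0,"rx":0,"ry":0,"rz":0},{"dx":0.04,"dy":-0.1,"dz":0,"rx":0,"ry":0,"rz":0},{"dx":0.06,"dy":-0.15,"dz":0,"rx":0,"ry":0,"rz":0},{"dx":0.08,"dy":-0.2,"dz":0,"rx":0,"ry":0,"rz":0},{"dx":0.1,"dy":-0.25,"dz":0,"rx":0,"ry":0,"rz":0}]' | f
python3 -m inch '[{"dx":0.03,"dy":-0.05,"dz":0,"rx":0,"ry":0,"rz":0},{"dx":0.06,"dy":-0.1,"dz":0,"rx":0,"ry":0,"rz":0},{"dx":0.098,"dy":-0.15,"dz":0,"rx":0,"ry":0,"rz":0},{"dx":0.098,"dy":-0.156,"dz":0,"rx":0,"ry":0,"rz":0}]' | f
python3 -m inch '[{"dx":0,"dy":0,"dz":0,"rx":0,"ry":0,"rz":0.08},{"dx":0,"dy":0,"dz":0,"rx":0,"ry":0,"rz":0.18},{"dx":0,"dy":0,"dz":0,"rx":0,"ry":0,"rz":0.28},{"dx":0,"dy":0,"dz":0,"rx":0,"ry":0,"rz":0.38},{"dx":0,"dy":0,"dz":0,"rx":0,"ry":0,"rz":0.48}]' | f
python3 -m inch '[{"dx":0,"dy":0,"dz":0,"rx":0,"ry":0,"rz":0.1},{"dx":0,"dy":0,"dz":0,"rx":0,"ry":0,"rz":0.2},{"dx":0,"dy":0,"dz":0,"rx":0,"ry":0,"rz":0.3},{"dx":0,"dy":0,"dz":0,"rx":0,"ry":0,"rz":0.4},{"dx":0,"dy":0,"dz":0,"rx":0,"ry":0,"rz":0.5}]' | f
python3 -m inch '[{"dx":0,"dy":0,"dz":0,"rx":0,"ry":0,"rz":0.039},{"dx":0,"dy":0,"dz":0,"rx":0,"ry":0,"rz":0.039}]' | f
python3 - <<'E'
from h import *
i=info_('wrist'); json.dump({k:(np.array(v).tolist()) for k,v in i.items()},open('w8.json','w'));im=snap('wrist','w8.png')
E
```

```text
[0.6296, -0.072, 0.2871]  [-0.002, -0.003, 1.0, 0.001]  [2.1, 0.5, -9.7]  0.193  59.5 
 [0.5503, -0.2717, 0.2871]  [-0.002, -0.002, 1.0, 0.002]  [0.8, -0.0, -9.1]  0.197  59.5 
 [0.4694, -0.4001, 0.2871]  [-0.003, 0.001, 1.0, 0.0]  [3.5, 0.7, -9.2]  0.194  60.5 
 [0.4737, -0.395, 0.2871]  [-0.002, 0.353, 0.936, 0.001]  [-0.4, 0.1, -8.4]  0.197  60.5 
 [0.4736, -0.395, 0.287]  [-0.003, 0.671, 0.741, 0.0]  [0.3, 0.2, -9.5]  0.192  60.5 
 [0.4737, -0.3951, 0.2872]  [-0.002, 0.69, 0.724, 0.0]  [0.0, 0.0, -9.5]  0.199  60.5
```

View pics/w8.png

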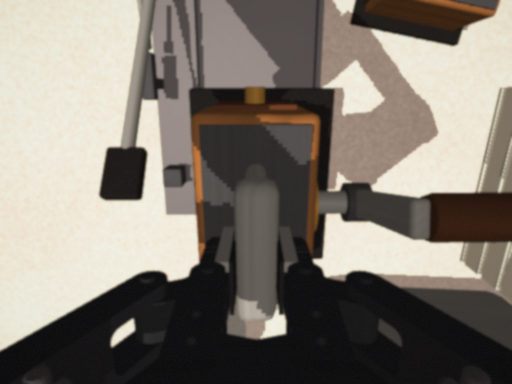

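```bash
python3 - <<'E'
from h import *
np.set_printoptions(precision=3,suppress=True)
i=json.load(open('w8.json'))
for q in [(158,0),(166,213),(198,60),(323,5),(323,84)]: print(q,atz('wrist',*q,.024,i))
def T(x,y,c=(.472,-.329),a=np.radians(2.6)): return [c[0]+x*np.cos(a)-y*np.sin(a),c[1]+x*np.sin(a)+y*np.cos(a),.024]
for x,y in [(-.076,-.15),(.076,-.15),(.076,0),(-.076,0)]: print(x,y,np.array(T(x,y)),proj('wrist',T(x,y),i))
print('paddle',atz('wrist',124,172,.179,i), atz('wrist',107,150,.179,i),atz('wrist',140,195,.179,i))
E
```

```text
(158, 0) [ 0.357 -0.227  0.024]
(166, 213) [ 0.359 -0.48   0.024]
(198, 60) [ 0.401 -0.288  0.024]
(323, 5) [ 0.542 -0.224  0.024]
(323, 84) [ 0.55  -0.308  0.024]
-0.076 -0.15 [ 0.403 -0.482  0.024] [199.096 216.196]
0.076 -0.15 [ 0.555 -0.475  0.024] [313.664 216.474]
0.076 0 [ 0.548 -0.326  0.024] [319.693  99.275]
-0.076 0 [ 0.396 -0.332  0.024] [193.609  99.03 ]
paddle [ 0.37  -0.39   0.179] [ 0.358 -0.373  0.179] [ 0.382 -0.408  0.179]
```

```bash
f(){ grep -E 'pos|rot|force|width' | cut -d: -f2 | tr '\n' ' '; echo; }
python3 -m inch '[{"dx":-0.006,"dy":0,"dz":0.05,"rx":0,"ry":0,"rz":0},{"dx":-0.006,"dy":0,"dz":0.1,"rx":0,"ry":0,"rz":0},{"dx":-0.006,"dy":0,"dz":0.15,"rx":0,"ry":0,"rz":0},{"dx":-0.006,"dy":0,"dz":0.195,"rx":0,"ry":0,"rz":0},{"dx":-0.006,"dy":0,"dz":0.216,"rx":0,"ry":0,"rz":0}]' | f
python3 -m inch '[{"dx":0,"dy":0,"dz":0.004,"rx":0,"ry":0,"rz":0},{"dx":0,"dy":0,"dz":0.004,"rx":0,"ry":0,"rz":0}]' | f
python3 -m inch '[{"dx":0,"dy":0,"dz":0.004,"rx":0,"ry":0,"rz":0},{"dx":0,"dy":0,"dz":0.004,"rx":0,"ry":0,"rz":0}]' | f
python3 -m inch '[{"dx":0,"dy":0,"dz":0.003,"rx":0,"ry":0,"rz":0},{"dx":0,"dy":0,"dz":0.003,"rx":0,"ry":0,"rz":0}]' | f
```

```text
[0.472, -0.3983, 0.111]  [-0.005, 0.69, 0.724, 0.0]  [-1.6, 1.0, -10.6]  0.2  60.6 
 [0.4749, -0.4014, 0.1139]  [0.0, 0.69, 0.724, 0.0]  [-0.2, -1.1, -9.2]  0.197  60.4 
 [0.4752, -0.4018, 0.1118]  [0.001, 0.69, 0.724, -0.0]  [0.1, -0.3, -10.0]  0.192  60.4 
 [0.4751, -0.4017, 0.1089]  [0.001, 0.69, 0.723, -0.0]  [0.1, -0.9, -8.5]  0.194  60.6
```

```bash
f(){ grep -E 'pos|rot|force: \[|width' | cut -d: -f2 | tr '\n' ' '; echo; }
python3 -m inch '[{"dx":0,"dy":0,"dz":0.003,"rx":0,"ry":0,"rz":0},{"dx":0,"dy":0,"dz":0.003,"rx":0,"ry":0,"rz":0}]' | f
python3 -m inch '[{"dx":0,"dy":0,"dz":0,"rx":0,"ry":0,"rz":0},{"dx":0,"dy":0,"dz":0,"rx":0,"ry":0,"rz":0},{"dx":0,"dy":0,"dz":0,"rx":0,"ry":0,"rz":0},{"dx":0,"dy":0,"dz":0,"rx":0,"ry":0,"rz":0}]' 0.4 | f
python3 -m inch '[{"dx":0,"dy":0,"dz":-0.03,"rx":0,"ry":0,"rz":0},{"dx":0,"dy":0,"dz":-0.08,"rx":0,"ry":0,"rz":0},{"dx":0,"dy":0,"dz":-0.12,"rx":0,"ry":0,"rz":0},{"dx":0,"dy":0,"dz":-0.12,"rx":0,"ry":0,"rz":0}]' | f
python3 -m inch '[{"dx":0.016,"dy":0.11,"dz":0,"rx":0,"ry":0,"rz":-0.5},{"dx":0.016,"dy":0.11,"dz":0,"rx":0,"ry":0,"rz":-0.5},{"dx":0.016,"dy":0.11,"dz":0,"rx":0,"ry":0,"rz":-0.5},{"dx":0.016,"dy":0.11,"dz":0,"rx":0,"ry":0,"rz":-0.5},{"dx":0.016,"dy":0.11,"dz":0,"rx":0,"ry":0,"rz":-0.5}]' | f
python3 -m inch '[{"dx":0,"dy":0,"dz":0,"rx":0,"ry":0,"rz":-0.5},{"dx":0,"dy":0,"dz":0,"rx":0,"ry":0,"rz":-0.5},{"dx":0,"dy":0,"dz":0,"rx":0,"ry":0,"rz":-0.5},{"dx":0,"dy":0,"dz":0,"rx":0,"ry":0,"rz":-0.5},{"dx":0,"dy":0,"dz":0,"rx":0,"ry":0,"rz":-0.5}]' | f
python3 - <<'E'
from h import *
i=info_('wrist'); json.dump({k:(np.array(v).tolist()) for k,v in i.items()},open('w9.json','w'));im=snap('wrist','w9.png')
E
```

```text
[0.4752, -0.4017, 0.1088]  [0.001, 0.69, 0.723, -0.0]  [-4.2, 4.0, 2.7]  0.196 
 [0.475, -0.4017, 0.1065]  [0.001, 0.69, 0.723, -0.0]  [0.9, 0.4, -0.2]  0.704 
 [0.477, -0.4038, 0.2089]  [0.006, 0.69, 0.723, -0.0]  [-0.2, 0.3, 0.1]  0.7 
 [0.5621, -0.3839, 0.2005]  [-0.001, 0.374, 0.927, 0.0]  [0.1, 0.3, 0.4]  0.705 
 [0.5617, -0.3842, 0.2007]  [-0.0, 0.009, 1.0, 0.0]  [0.3, -0.6, -0.5]  0.703
```

View pics/w9.png

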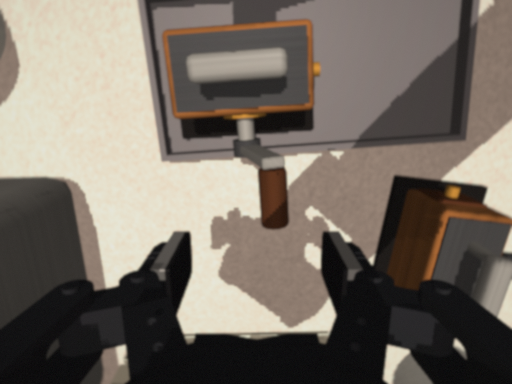

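m1 stands in the grey tray, knob at (273,197) leaning towards its drawer. m3 is at the right of the view.

```bash
f(){ grep -E 'pos|force: \[' | cut -d: -f2 | tr '\n' ' '; echo; }
python3 -m inch '[{"dx":0,"dy":0,"dz":0.04,"rx":0,"ry":0,"rz":0},{"dx":0,"dy":0,"dz":0.08,"rx":0,"ry":0,"rz":0},{"dx":0,"dy":0,"dz":0.11,"rx":0,"ry":0,"rz":0}]' | f
python3 -m inch '[{"dx":0,"dy":0.01,"dz":0,"rx":0,"ry":0,"rz":0},{"dx":0,"dy":0.02,"dz":0,"rx":0,"ry":0,"rz":0}]' | f
python3 -m inch '[{"dx":0,"dy":0.006,"dz":0,"rx":0,"ry":0,"rz":0}]' | f
python3 -m inch '[{"dx":0,"dy":0.006,"dz":0,"rx":0,"ry":0,"rz":0}]' | f
python3 -m inch '[{"dx":0,"dy":0.006,"dz":0,"rx":0,"ry":0,"rz":0}]' | f
python3 -m inch '[{"dx":0,"dy":0.006,"dz":0,"rx":0,"ry":0,"rz":0}]' | f
python3 - <<'E'
from h import *
np.set_printoptions(precision=3,suppress=True)
i=json.load(open('w9.json'))
print('knob',atz('wrist',273,170,.135,i),atz('wrist',274,225,.135,i),'m1 handle',atz('wrist',188,67,.13,i),atz('wrist',287,63,.13,i))
for q in [(395,177),(486,187)]: print('m3 foot near',atz('wrist',*q,.004,i))
E
```

```text
[0.5611, -0.3836, 0.1109]  [-0.0, -0.2, -0.9] 
 [0.5621, -0.3677, 0.1133]  [0.9, -0.2, 0.8] 
 [0.5635, -0.3632, 0.1158]  [0.5, -0.1, 1.2] 
 [0.5637, -0.3588, 0.1162]  [0.9, -0.2, -0.3] 
 [0.5635, -0.354, 0.1156]  [-0.2, 0.7, -0.0] 
 [0.5633, -0.3497, 0.1151]  [-0.2, -3.5, 0.5] 
knob [ 0.541 -0.373  0.135] [ 0.58  -0.373  0.135] m1 handle [ 0.476 -0.425  0.13 ] [ 0.475 -0.364  0.13 ]
m3 foot near [ 0.58  -0.236  0.004]
m3 foot near [ 0.593 -0.136  0.004]
```

m1's crank is at its back limit (3.5 N on contact). Next is m3.

```bash
f(){ grep -E 'pos|rot|force: \[|width' | cut -d: -f2 | tr '\n' ' '; echo; }
python3 -m inch '[{"dx":0,"dy":0.008,"dz":0,"rx":0,"ry":0,"rz":0},{"dx":0,"dy":-0.015,"dz":0,"rx":0,"ry":0,"rz":0},{"dx":0,"dy":-0.018,"dz":-0.03,"rx":0,"ry":0,"rz":0},{"dx":0,"dy":-0.018,"dz":-0.08,"rx":0,"ry":0,"rz":0},{"dx":0,"dy":-0.018,"dz":-0.13,"rx":0,"ry":0,"rz":0}]' | f
python3 -m inch '[{"dx":-0.06,"dy":0.16,"dz":0,"rx":0,"ry":0,"rz":0.5},{"dx":-0.06,"dy":0.16,"dz":0,"rx":0,"ry":0,"rz":0.5},{"dx":-0.06,"dy":0.16,"dz":0,"rx":0,"ry":0,"rz":0.5},{"dx":-0.06,"dy":0.16,"dz":0,"rx":0,"ry":0,"rz":0.5},{"dx":-0.06,"dy":0.16,"dz":0,"rx":0,"ry":0,"rz":0.5}]' 0.06 | f
python3 -m inch '[{"dx":0,"dy":0,"dz":0,"rx":0,"ry":0,"rz":0.5},{"dx":0,"dy":0,"dz":0,"rx":0,"ry":0,"rz":0.5},{"dx":0,"dy":0,"dz":0,"rx":0,"ry":0,"rz":0.5},{"dx":0,"dy":0,"dz":0,"rx":0,"ry":0,"rz":0.5},{"dx":0,"dy":0,"dz":0,"rx":0,"ry":0,"rz":0.5}]' | f
python3 -m inch '[{"dx":0.15,"dy":0.07,"dz":0,"rx":0,"ry":0,"rz":0.122},{"dx":0.15,"dy":0.07,"dz":0,"rx":0,"ry":0,"rz":0.122},{"dx":0.15,"dy":0.07,"dz":0,"rx":0,"ry":0,"rz":0.122},{"dx":0.15,"dy":0.07,"dz":0,"rx":0,"ry":0,"rz":0.122}]' | f
python3 - <<'E'
from h import *
i=info_('wrist'); json.dump({k:(np.array(v).tolist()) for k,v in i.items()},open('w10.json','w'));im=snap('wrist','w10.png')
E
```

```text
[0.5615, -0.3642, 0.2174]  [-0.001, 0.013, 1.0, 0.001]  [-0.3, -0.4, 0.2]  0.701 
 [0.6139, -0.2361, 0.2174]  [-0.0, 0.377, 0.926, 0.0]  [-0.0, -0.7, -0.6]  0.528 
 [0.6134, -0.2377, 0.2173]  [-0.001, 0.691, 0.723, 0.0]  [0.8, -0.5, 0.5]  0.528 
 [0.6643, -0.1109, 0.2173]  [-0.001, 0.75, 0.661, 0.0]  [-0.2, 0.5, -0.9]  0.525
```

View pics/w10.png

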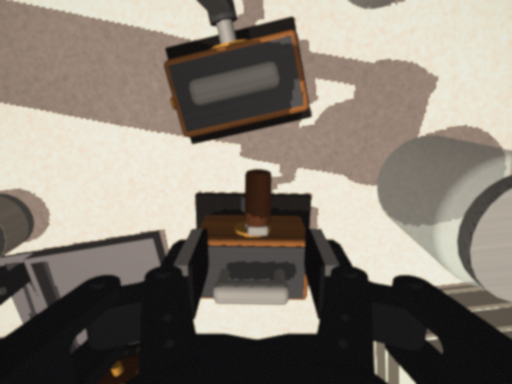

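m3's knob is at (258,172–228), squarely between the fingers. m2's handle runs (192,88)–(278,75).

```bash
cat > k.py <<'E'
from h import *
import sys
np.set_printoptions(precision=4,suppress=True)
def ax():
    st=state();w,x,y,z=st['tool_rot'];Y=np.array([2*x*y,2*y*y-1]);X=np.array([-Y[1],Y[0]]);return st['tool_pos'],X,Y,np.degrees(np.arctan2(Y[1],Y[0]))
def rel(k):
    p,X,Y,a=ax();d=(np.array(k)[:2]-p[:2]);return 'dx,dy',X@d/.8,Y@d/.8,'ang',a
E
python3 - <<'E'
from k import *
i=json.load(open('w10.json'))
a,b=atz('wrist',258,172,.135,i),atz('wrist',258,228,.135,i);print(a,b,rel((a+b)/2))
print('m3 handle',atz('wrist',216,296,.124,i),atz('wrist',289,293,.124,i))
a,b=atz('wrist',192,88,.124,i),atz('wrist',278,75,.124,i);d=b-a;print('m2 handle',a,b,(a+b)/2,np.degrees(np.arctan2(d[1],d[0])))
print('jar',atz('wrist',383,175,.1,i))
E
```

```text
[ 0.6691 -0.095   0.135 ] [ 0.6638 -0.1374  0.135 ] ('dx,dy', np.float64(-0.003565866829997574), np.float64(0.0039004362509227125), 'ang', np.float64(-7.3529744177508185))
m3 handle [ 0.6212 -0.1976  0.124 ] [ 0.6815 -0.2024  0.124 ]
m2 handle [ 0.6308 -0.0323  0.124 ] [ 0.6911 -0.0314  0.124 ] [ 0.6609 -0.0319  0.124 ] 0.9132744970953927
jar [ 0.7699 -0.1183  0.1   ]
```

```bash
f(){ grep -E 'pos|force: \[' | cut -d: -f2 | tr '\n' ' '; echo; }
python3 -m inch '[{"dx":-0.003,"dy":0.004,"dz":0.04,"rx":0,"ry":0,"rz":0},{"dx":-0.003,"dy":0.004,"dz":0.08,"rx":0,"ry":0,"rz":0},{"dx":-0.003,"dy":0.004,"dz":0.12,"rx":0,"ry":0,"rz":0},{"dx":-0.003,"dy":0.004,"dz":0.133,"rx":0,"ry":0,"rz":0},{"dx":-0.003,"dy":0.004,"dz":0.133,"rx":0,"ry":0,"rz":0}]' | f
python3 -m inch '[{"dx":0,"dy":-0.012,"dz":0,"rx":0,"ry":0,"rz":0}]' | f
python3 -m inch '[{"dx":0,"dy":-0.006,"dz":0,"rx":0,"ry":0,"rz":0}]' | f
python3 -m inch '[{"dx":0,"dy":-0.006,"dz":0,"rx":0,"ry":0,"rz":0}]' | f
python3 -m inch '[{"dx":0,"dy":-0.006,"dz":0,"rx":0,"ry":0,"rz":0}]' | f
python3 -m inch '[{"dx":0,"dy":-0.006,"dz":0,"rx":0,"ry":0,"rz":0}]' | f
python3 -m inch '[{"dx":0,"dy":-0.006,"dz":0,"rx":0,"ry":0,"rz":0}]' | f
```

```text
[0.6644, -0.1178, 0.1088]  [1.7, -0.2, -0.0] 
 [0.6577, -0.1167, 0.1131]  [-0.5, 1.1, -0.8] 
 [0.6524, -0.1156, 0.1139]  [0.5, -1.4, 0.8] 
 [0.6477, -0.1147, 0.1137]  [0.1, 0.2, -0.4] 
 [0.6426, -0.1138, 0.113]  [1.2, -0.6, 1.2] 
 [0.6374, -0.113, 0.1123]  [1.3, 1.0, 0.5] 
 [0.6324, -0.1123, 0.1117]  [0.7, 0.6, 0.1]
```

```bash
f(){ grep -E 'pos|force: \[' | cut -d: -f2 | tr '\n' ' '; echo; }
python3 -m inch '[{"dx":0,"dy":-0.006,"dz":0,"rx":0,"ry":0,"rz":0}]' | f
python3 -m inch '[{"dx":0,"dy":-0.006,"dz":0,"rx":0,"ry":0,"rz":0}]' | f
python3 -m inch '[{"dx":0,"dy":-0.006,"dz":0,"rx":0,"ry":0,"rz":0}]' | f
python3 -m inch '[{"dx":0,"dy":-0.006,"dz":0,"rx":0,"ry":0,"rz":0}]' | f
```

```text
[0.6275, -0.1116, 0.1113]  [0.3, 1.0, 0.1] 
 [0.6227, -0.111, 0.1112]  [0.6, -0.2, 0.2] 
 [0.6184, -0.1105, 0.1112]  [2.8, -0.5, -1.0] 
 [0.6136, -0.1099, 0.1113]  [3.0, -0.3, -1.3]
```

```bash
f(){ grep -E 'pos|force: \[' | cut -d: -f2 | tr '\n' ' '; echo; }
python3 -m inch '[{"dx":0,"dy":0.02,"dz":0,"rx":0,"ry":0,"rz":0},{"dx":0,"dy":0.035,"dz":0,"rx":0,"ry":0,"rz":0}]' | f
python3 -m inch '[{"dx":0,"dy":0.006,"dz":0,"rx":0,"ry":0,"rz":0}]' | f
python3 -m inch '[{"dx":0,"dy":0.006,"dz":0,"rx":0,"ry":0,"rz":0}]' | f
python3 -m inch '[{"dx":0,"dy":0.006,"dz":0,"rx":0,"ry":0,"rz":0}]' | f
python3 -m inch '[{"dx":0,"dy":0.006,"dz":0,"rx":0,"ry":0,"rz":0}]' | f
python3 -m inch '[{"dx":0,"dy":0.006,"dz":0,"rx":0,"ry":0,"rz":0}]' | f
python3 -m inch '[{"dx":0,"dy":0.006,"dz":0,"rx":0,"ry":0,"rz":0}]' | f
python3 -m inch '[{"dx":0,"dy":0.006,"dz":0,"rx":0,"ry":0,"rz":0}]' | f
python3 -m inch '[{"dx":0,"dy":0.006,"dz":0,"rx":0,"ry":0,"rz":0}]' | f
python3 -m inch '[{"dx":0,"dy":0.006,"dz":0,"rx":0,"ry":0,"rz":0}]' | f
python3 -m inch '[{"dx":0,"dy":0.006,"dz":0,"rx":0,"ry":0,"rz":0}]' | f
```

```text
[0.6411, -0.1134, 0.1112]  [-1.1, 0.6, 0.1] 
 [0.6463, -0.1142, 0.1113]  [-0.7, 0.7, -0.3] 
 [0.6507, -0.1147, 0.1111]  [-0.9, 0.5, 0.5] 
 [0.6555, -0.1154, 0.1111]  [0.1, -0.4, 0.2] 
 [0.6605, -0.116, 0.1112]  [-0.2, 0.3, 0.4] 
 [0.6654, -0.1167, 0.1113]  [-0.1, 0.6, -0.1] 
 [0.6703, -0.1173, 0.1112]  [-0.2, -0.5, 0.8] 
 [0.6751, -0.118, 0.1113]  [-1.2, -0.6, -1.3] 
 [0.6799, -0.1186, 0.1112]  [-0.9, 0.3, 0.5] 
 [0.6846, -0.1193, 0.1112]  [0.2, 0.8, -0.5] 
 [0.6894, -0.1199, 0.1112]  [0.9, 0.1, -0.5]
```

Past 50 mm of play with no resistance, m3 is worn. I'll rock it back and go over its handle.

```bash
f(){ grep -E 'pos|rot|force: \[|width' | cut -d: -f2 | tr '\n' ' '; echo; }
python3 -m inch '[{"dx":0,"dy":-0.03,"dz":0,"rx":0,"ry":0,"rz":0},{"dx":0,"dy":-0.06,"dz":0,"rx":0,"ry":0,"rz":0},{"dx":0,"dy":-0.085,"dz":0,"rx":0,"ry":0,"rz":0},{"dx":0,"dy":-0.098,"dz":0,"rx":0,"ry":0,"rz":0},{"dx":0,"dy":-0.11,"dz":0,"rx":0,"ry":0,"rz":0}]' | f
python3 -m inch '[{"dx":0,"dy":0.015,"dz":0,"rx":0,"ry":0,"rz":0},{"dx":0,"dy":0.015,"dz":-0.04,"rx":0,"ry":0,"rz":0},{"dx":0,"dy":0.015,"dz":-0.09,"rx":0,"ry":0,"rz":0},{"dx":0,"dy":0.015,"dz":-0.12,"rx":0,"ry":0,"rz":0}]' | f
cat >> k.py <<'E'
def handle(im,i,u,v):
    g=cv2.cvtColor(im,cv2.COLOR_RGB2HSV); u,v=int(u),int(v)
    m=np.zeros(g.shape[:2],np.uint8); H=slice(max(v-58,0),v+58);W=slice(u-58,u+58)
    b=((g[H,W,2]>70)&(g[H,W,2]<225)&(g[H,W,1]<60)).astype(np.uint8)
    n,l,s,c=cv2.connectedComponentsWithStats(b); k=[j for j in range(1,n) if 400<s[j,4]<4000]
    out=[]
    for j in k:
        P=np.argwhere(l==j)[:,::-1]+[W.start,H.start]
        q=np.array([atz('wrist',a,b2,.124,i)[:2] for a,b2 in P]).astype(np.float32)
        (c0,sz,an)=cv2.minAreaRect(q); bx=cv2.boxPoints((c0,sz,an)); e=[bx[1]-bx[0],bx[2]-bx[1]]; e=max(e,key=np.linalg.norm)
        out.append((np.round(c0,4),np.round(sz,3),round(float((np.degrees(np.arctan2(e[1],e[0]))+90)%180-90),1),np.round(P.mean(0))))
    return out
E
python3 - <<'E'
from k import *
im=cv2.imread('pics/w7.png')[:,:,::-1].copy();i=json.load(open('w7.json'));print(handle(im,i,254,182))
im=cv2.imread('pics/w10.png')[:,:,::-1].copy();i=json.load(open('w10.json'));print(handle(im,i,235,82))
E
```

```text
[0.6021, -0.1086, 0.1116]  [0.001, 0.752, 0.659, 0.001]  [1.9, -1.5, -1.6]  0.532 
 [0.616, -0.1104, 0.2111]  [0.002, 0.752, 0.659, 0.001]  [0.3, 0.1, 0.3]  0.533 
[(array([0.6622, 0.1568]), array([0.071, 0.095]), -2.2, array([262., 216.])), (array([0.6485, 0.1893]), array([0.013, 0.047]), -7.1, array([305., 154.])), (array([0.6613, 0.1524]), array([0.062, 0.018]), 0.3, array([253., 183.]))]
[(array([ 0.6556, -0.    ]), array([0.011, 0.059]), -4.7, array([219.,  33.])), (array([ 0.6601, -0.0328]), array([0.062, 0.017]), 5.4, array([234.,  83.])), (array([ 0.6677, -0.0662]), array([0.013, 0.059]), -7.3, array([265., 133.]))]
```

```bash
f(){ grep -E 'pos|rot|force: \[|width' | cut -d: -f2 | tr '\n' ' '; echo; }
python3 -m inch '[{"dx":-0.105,"dy":0.057,"dz":0,"rx":0,"ry":0,"rz":-0.5},{"dx":-0.105,"dy":0.057,"dz":0,"rx":0,"ry":0,"rz":-0.5},{"dx":-0.105,"dy":0.057,"dz":0,"rx":0,"ry":0,"rz":-0.5},{"dx":-0.105,"dy":0.057,"dz":0,"rx":0,"ry":0,"rz":-0.5},{"dx":-0.105,"dy":0.057,"dz":0,"rx":0,"ry":0,"rz":-0.5}]' 0.4 | f
python3 -m inch '[{"dx":0,"dy":0,"dz":0,"rx":0,"ry":0,"rz":-0.5},{"dx":0,"dy":0,"dz":0,"rx":0,"ry":0,"rz":-0.5},{"dx":0,"dy":0,"dz":0,"rx":0,"ry":0,"rz":-0.5},{"dx":0,"dy":0,"dz":0,"rx":0,"ry":0,"rz":-0.5},{"dx":0,"dy":0,"dz":0,"rx":0,"ry":0,"rz":-0.5}]' | f
python3 -m inch '[{"dx":0,"dy":0,"dz":0,"rx":0,"ry":0,"rz":-0.04},{"dx":0,"dy":0,"dz":0,"rx":0,"ry":0,"rz":-0.04}]' | f
python3 - <<'E'
from k import *
i=info_('wrist');im=snap('wrist','w11.png')
for h in handle(im,i,*proj('wrist',[.65,-.2,.124],i)): print(h,rel(h[0]))
E
```

```text
[0.6492, -0.2001, 0.2072]  [0.0, 0.456, 0.89, 0.0]  [-0.4, -0.1, 0.3]  0.701 
 [0.6492, -0.1995, 0.2074]  [0.0, 0.098, 0.995, 0.0]  [0.7, 0.3, -1.0]  0.704 
 [0.649, -0.1995, 0.2074]  [0.0, 0.071, 0.997, -0.0]  [-0.5, 0.4, 0.2]  0.695 
(array([ 0.652 , -0.1952]), array([0.073, 0.091]), -5.4, array([263., 229.])) ('dx,dy', np.float64(-0.003150419359210828), np.float64(0.005742089754005369), 'ang', np.float64(81.80431497202436))
(array([ 0.6404, -0.2039]), array([0.037, 0.07 ]), -3.9, array([249., 176.])) ('dx,dy', np.float64(0.009651212208382078), np.float64(-0.007088881764903641), 'ang', np.float64(81.80431497202436))
```

```bash
sed -i 's/def handle(im,i,u,v):/def handle(im,i,u,v,lo=70):/; s/>70)/>lo)/; s/400<s/150<s/' k.py; python3 - <<'E'
from k import *
i=info_('wrist');im=cv2.imread('pics/w11.png')[:,:,::-1].copy()
for lo in (60,80,95,110,130):
    for h in handle(im,i,252,182,lo): print(lo,h)
E
```

```text
60 (array([ 0.6432, -0.1962]), array([0.069, 0.091]), -3.8, array([252., 216.]))
60 (array([ 0.6197, -0.1622]), array([0.008, 0.029]), -5.7, array([305., 150.]))
60 (array([ 0.6662, -0.1748]), array([0.015, 0.015]), -26.2, array([291., 210.]))
80 (array([ 0.6432, -0.1962]), array([0.069, 0.091]), -3.8, array([252., 216.]))
80 (array([ 0.6435, -0.1981]), array([0.062, 0.018]), 1.3, array([257., 181.]))
95 (array([ 0.6432, -0.1962]), array([0.069, 0.091]), -3.8, array([252., 216.]))
95 (array([ 0.6298, -0.2023]), array([0.016, 0.036]), -17.3, array([251., 162.]))
110 (array([ 0.6432, -0.1962]), array([0.069, 0.091]), -3.8, array([252., 216.]))
110 (array([ 0.6305, -0.2004]), array([0.015, 0.034]), -7.9, array([251., 161.]))
130 (array([ 0.6432, -0.1962]), array([0.069, 0.091]), -3.8, array([253., 218.]))
130 (array([ 0.6286, -0.2001]), array([0.013, 0.029]), -8.0, array([251., 161.]))
```

```bash
f(){ grep -E 'pos|rot|force|width' | cut -d: -f2 | tr '\n' ' '; echo; }
python3 -m inch '[{"dx":0.007,"dy":0.001,"dz":0.03,"rx":0,"ry":0,"rz":-0.1},{"dx":0.007,"dy":0.001,"dz":0.07,"rx":0,"ry":0,"rz":-0.11},{"dx":0.007,"dy":0.001,"dz":0.11,"rx":0,"ry":0,"rz":-0.11},{"dx":0.007,"dy":0.001,"dz":0.137,"rx":0,"ry":0,"rz":-0.11},{"dx":0.007,"dy":0.001,"dz":0.137,"rx":0,"ry":0,"rz":-0.11}]' | f
python3 -m inch '[{"dx":0,"dy":0,"dz":0,"rx":0,"ry":0,"rz":0},{"dx":0,"dy":0,"dz":0,"rx":0,"ry":0,"rz":0},{"dx":0,"dy":0,"dz":0,"rx":0,"ry":0,"rz":0},{"dx":0,"dy":0,"dz":0,"rx":0,"ry":0,"rz":0},{"dx":0,"dy":0,"dz":0,"rx":0,"ry":0,"rz":0}]' -1 | f
python3 -m inch '[{"dx":0,"dy":0,"dz":-0.02,"rx":0,"ry":0,"rz":0},{"dx":0,"dy":0,"dz":-0.06,"rx":0,"ry":0,"rz":0},{"dx":0,"dy":0,"dz":-0.12,"rx":0,"ry":0,"rz":0},{"dx":0,"dy":0,"dz":-0.18,"rx":0,"ry":0,"rz":0},{"dx":0,"dy":0,"dz":-0.24,"rx":0,"ry":0,"rz":0}]' | f
```

```text
[0.6401, -0.1965, 0.0929]  [-0.004, -0.011, 1.0, 0.002]  [-0.8, 0.2, -0.5]  0.699  0.0 
 [0.6441, -0.1974, 0.1002]  [0.002, -0.012, 1.0, -0.0]  [1.3, 4.1, 5.9]  0.198  61.9 
 [0.6406, -0.1975, 0.2885]  [-0.003, -0.011, 1.0, 0.001]  [1.3, -0.7, -8.3]  0.199  60.0
```

```bash
f(){ grep -E 'pos|rot|force|width' | cut -d: -f2 | tr '\n' ' '; echo; }
python3 -m inch '[{"dx":0.04,"dy":-0.012,"dz":0,"rx":0,"ry":0,"rz":0},{"dx":0.09,"dy":-0.03,"dz":0,"rx":0,"ry":0,"rz":0},{"dx":0.14,"dy":-0.045,"dz":0,"rx":0,"ry":0,"rz":0},{"dx":0.19,"dy":-0.06,"dz":0,"rx":0,"ry":0,"rz":0},{"dx":0.221,"dy":-0.07,"dz":0,"rx":0,"ry":0,"rz":0}]' | f
python3 -m inch '[{"dx":0,"dy":0,"dz":0,"rx":0,"ry":0,"rz":0.08},{"dx":0,"dy":0,"dz":0,"rx":0,"ry":0,"rz":0.18},{"dx":0,"dy":0,"dz":0,"rx":0,"ry":0,"rz":0.28},{"dx":0,"dy":0,"dz":0,"rx":0,"ry":0,"rz":0.38},{"dx":0,"dy":0,"dz":0,"rx":0,"ry":0,"rz":0.48}]' | f
python3 -m inch '[{"dx":0,"dy":0,"dz":0,"rx":0,"ry":0,"rz":0.1},{"dx":0,"dy":0,"dz":0,"rx":0,"ry":0,"rz":0.2},{"dx":0,"dy":0,"dz":0,"rx":0,"ry":0,"rz":0.3},{"dx":0,"dy":0,"dz":0,"rx":0,"ry":0,"rz":0.4},{"dx":0,"dy":0,"dz":0,"rx":0,"ry":0,"rz":0.5}]' | f
python3 -m inch '[{"dx":0,"dy":0,"dz":0,"rx":0,"ry":0,"rz":0.052},{"dx":0,"dy":0,"dz":0,"rx":0,"ry":0,"rz":0.052},{"dx":0,"dy":0,"dz":0,"rx":0,"ry":0,"rz":0.052}]' | f
python3 - <<'E'
from k import *
i=info_('wrist');im=snap('wrist','w12.png')
print(rel([.4665,-.2575]))
# tray +y end edge expected
def T(x,y,c=(.474,-.330),a=np.radians(2.6)): return [c[0]+x*np.cos(a)-y*np.sin(a),c[1]+x*np.sin(a)+y*np.cos(a),.024]
for q in [(-.076,.15),(0,.15),(.076,.15)]: print(proj('wrist',T(*q),i))
g=cv2.cvtColor(im,cv2.COLOR_RGB2GRAY)
for c in (215,256,300): print(c,g[0:110:2,c].tolist())
E
```

```text
[0.4629, -0.2578, 0.287]  [-0.003, -0.011, 1.0, 0.001]  [-0.3, 0.2, -7.9]  0.199  59.7 
 [0.4653, -0.2572, 0.2872]  [-0.003, 0.345, 0.939, 0.0]  [0.3, -0.1, -9.4]  0.197  59.7 
 [0.4653, -0.2572, 0.2871]  [-0.003, 0.664, 0.747, -0.001]  [0.2, 0.7, -9.0]  0.196  59.7 
 [0.466, -0.2573, 0.288]  [-0.002, 0.69, 0.724, -0.0]  [-0.1, 0.6, -8.4]  0.198  59.7 
('dx,dy', np.float64(-0.00013869496840024478), np.float64(0.0002956028489903616), 'ang', np.float64(2.70874564272823))
[196.0839  89.1252]
[259.5044  89.2637]
[322.9567  89.4023]
215 [136, 136, 138, 141, 137, 135, 134, 133, 135, 138, 141, 140, 136, 134, 136, 136, 136, 138, 135, 135, 135, 138, 138, 136, 137, 140, 139, 137, 143, 141, 138, 139, 138, 134, 149, 207, 235, 235, 234, 233, 233, 235, 236, 235, 233, 223, 162, 146, 147, 146, 146, 134, 60, 18, 18]
256 [135, 137, 136, 137, 135, 133, 135, 136, 137, 137, 133, 133, 134, 134, 136, 138, 139, 137, 137, 138, 139, 139, 140, 138, 135, 135, 137, 139, 139, 138, 135, 135, 135, 136, 135, 137, 138, 139, 163, 206, 232, 234, 233, 233, 234, 229, 174, 147, 143, 144, 144, 119, 97, 96, 95]
300 [233, 218, 176, 146, 135, 134, 134, 134, 136, 137, 135, 135, 137, 136, 136, 138, 138, 139, 140, 139, 138, 139, 139, 136, 134, 134, 133, 135, 138, 140, 139, 139, 137, 138, 138, 136, 136, 137, 136, 137, 136, 135, 138, 140, 141, 132, 100, 82, 80, 81, 81, 76, 40, 32, 32]
```

```bash
f(){ grep -E 'pos|rot|force|width' | cut -d: -f2 | tr '\n' ' '; echo; }
python3 -m inch '[{"dx":-0.002,"dy":0,"dz":0.05,"rx":0,"ry":0,"rz":0},{"dx":-0.002,"dy":0,"dz":0.1,"rx":0,"ry":0,"rz":0},{"dx":-0.002,"dy":0,"dz":0.15,"rx":0,"ry":0,"rz":0},{"dx":-0.002,"dy":0,"dz":0.185,"rx":0,"ry":0,"rz":0},{"dx":-0.002,"dy":0,"dz":0.2,"rx":0,"ry":0,"rz":0}]' | f
python3 -m inch '[{"dx":0,"dy":0,"dz":0.007,"rx":0,"ry":0,"rz":0},{"dx":0,"dy":0,"dz":0.014,"rx":0,"ry":0,"rz":0},{"dx":0,"dy":0,"dz":0.014,"rx":0,"ry":0,"rz":0}]' | f
python3 -m inch '[{"dx":0,"dy":0,"dz":0.005,"rx":0,"ry":0,"rz":0},{"dx":0,"dy":0,"dz":0.005,"rx":0,"ry":0,"rz":0}]' | f
python3 -m inch '[{"dx":0,"dy":0,"dz":0.004,"rx":0,"ry":0,"rz":0},{"dx":0,"dy":0,"dz":0.004,"rx":0,"ry":0,"rz":0}]' | f
```

```text
[0.4645, -0.2575, 0.1252]  [-0.004, 0.69, 0.723, -0.001]  [-1.0, 0.2, -9.7]  0.2  59.8 
 [0.4678, -0.2598, 0.1197]  [0.001, 0.691, 0.723, 0.0]  [-0.1, 0.0, -9.4]  0.202  59.7 
 [0.4675, -0.2595, 0.1153]  [0.001, 0.691, 0.723, 0.0]  [-0.4, 1.2, -9.2]  0.197  59.9 
 [0.4679, -0.2593, 0.1151]  [0.0, 0.691, 0.723, 0.0]  [-5.8, 5.9, 5.2]  0.198  62.0
```

```bash
f(){ grep -E 'pos|rot|force|width' | cut -d: -f2 | tr '\n' ' '; echo; }
python3 -m inch '[{"dx":0,"dy":0,"dz":-0.012,"rx":0,"ry":0,"rz":0},{"dx":0.005,"dy":0,"dz":-0.012,"rx":0,"ry":0,"rz":0},{"dx":0.005,"dy":0,"dz":-0.012,"rx":0,"ry":0,"rz":0}]' | f
python3 -m inch '[{"dx":0,"dy":0,"dz":0.008,"rx":0,"ry":0,"rz":0},{"dx":0,"dy":0,"dz":0.008,"rx":0,"ry":0,"rz":0}]' | f
python3 -m inch '[{"dx":0,"dy":0,"dz":0.005,"rx":0,"ry":0,"rz":0},{"dx":0,"dy":0,"dz":0.005,"rx":0,"ry":0,"rz":0}]' | f
python3 -m inch '[{"dx":0,"dy":0,"dz":0.003,"rx":0,"ry":0,"rz":0},{"dx":0,"dy":0,"dz":0.003,"rx":0,"ry":0,"rz":0}]' | f
```

```text
[0.4671, -0.2549, 0.1211]  [0.0, 0.691, 0.723, 0.0]  [-1.2, 0.3, -8.7]  0.194  59.8 
 [0.4658, -0.2545, 0.1125]  [-0.002, 0.691, 0.723, -0.0]  [-0.4, -0.5, -9.0]  0.196  59.8 
 [0.4663, -0.2549, 0.1093]  [-0.001, 0.691, 0.723, -0.0]  [-0.2, -0.2, -8.7]  0.194  59.7 
 [0.4668, -0.2552, 0.1077]  [-0.0, 0.691, 0.723, -0.0]  [-0.8, -0.1, -9.0]  0.203  59.8
```

It now passes where it was blocked before. I'll lower it to the floor, release it and go to the knob.

```bash
f(){ grep -E 'pos|rot|force|width' | cut -d: -f2 | tr '\n' ' '; echo; }
python3 -m inch '[{"dx":0,"dy":0,"dz":0.003,"rx":0,"ry":0,"rz":0},{"dx":0,"dy":0,"dz":0.003,"rx":0,"ry":0,"rz":0}]' | f
python3 -m inch '[{"dx":0,"dy":0,"dz":0.002,"rx":0,"ry":0,"rz":0},{"dx":0,"dy":0,"dz":0.002,"rx":0,"ry":0,"rz":0}]' | f
```

```text
[0.4673, -0.2558, 0.1068]  [0.001, 0.691, 0.723, -0.0]  [-1.5, -1.6, -3.5]  0.199  60.5 
 [0.4675, -0.2566, 0.1064]  [0.001, 0.691, 0.723, -0.001]  [-4.7, -2.5, 2.1]  0.201  61.4
```

```bash
f(){ grep -E 'pos|rot|force: \[|width' | cut -d: -f2 | tr '\n' ' '; echo; }
python3 -m inch '[{"dx":0,"dy":0,"dz":0,"rx":0,"ry":0,"rz":0},{"dx":0,"dy":0,"dz":0,"rx":0,"ry":0,"rz":0},{"dx":0,"dy":0,"dz":0,"rx":0,"ry":0,"rz":0},{"dx":0,"dy":0,"dz":0,"rx":0,"ry":0,"rz":0}]' 0.4 | f
python3 -m inch '[{"dx":0,"dy":0,"dz":-0.03,"rx":0,"ry":0,"rz":0},{"dx":0,"dy":0,"dz":-0.08,"rx":0,"ry":0,"rz":0},{"dx":0,"dy":0,"dz":-0.12,"rx":0,"ry":0,"rz":0},{"dx":0,"dy":0,"dz":-0.12,"rx":0,"ry":0,"rz":0}]' | f
python3 -m inch '[{"dx":0.021,"dy":0.11,"dz":0,"rx":0,"ry":0,"rz":-0.5},{"dx":0.021,"dy":0.11,"dz":0,"rx":0,"ry":0,"rz":-0.5},{"dx":0.021,"dy":0.11,"dz":0,"rx":0,"ry":0,"rz":-0.5},{"dx":0.021,"dy":0.11,"dz":0,"rx":0,"ry":0,"rz":-0.5},{"dx":0.021,"dy":0.11,"dz":0,"rx":0,"ry":0,"rz":-0.5}]' | f
python3 -m inch '[{"dx":0,"dy":0,"dz":0,"rx":0,"ry":0,"rz":-0.5},{"dx":0,"dy":0,"dz":0,"rx":0,"ry":0,"rz":-0.5},{"dx":0,"dy":0,"dz":0,"rx":0,"ry":0,"rz":-0.5},{"dx":0,"dy":0,"dz":0,"rx":0,"ry":0,"rz":-0.5},{"dx":0,"dy":0,"dz":0,"rx":0,"ry":0,"rz":-0.5}]' | f
python3 - <<'E'
from k import *
i=info_('wrist');json.dump({k:(np.array(v).tolist()) for k,v in i.items()},open('w13.json','w'));im=snap('wrist','w13.png')
top=snap('top','t13.png')
# montage: wrist 512x384 + top crop x1.0
c=cv2.resize(top[150:290,200:440],(480,280))[:, :]
m=np.zeros((600,512,3),np.uint8); m[:384]=im; m[384:600,:370]=cv2.resize(top[160:280,210:415],(370,216)); cv2.imwrite('pics/m13.png',m[:,:,::-1])
E
```

```text
[0.4674, -0.2553, 0.1045]  [0.001, 0.691, 0.723, 0.0]  [0.2, 0.7, -0.4]  0.7 
 [0.4698, -0.2571, 0.2066]  [0.006, 0.691, 0.723, 0.001]  [0.8, 0.0, 0.4]  0.7 
 [0.5542, -0.2339, 0.1988]  [-0.001, 0.375, 0.927, 0.0]  [-0.0, -0.4, 0.8]  0.697 
 [0.5539, -0.2342, 0.1991]  [-0.0, 0.009, 1.0, 0.0]  [-1.2, -0.1, 0.6]  0.703
```

View pics/m13.png

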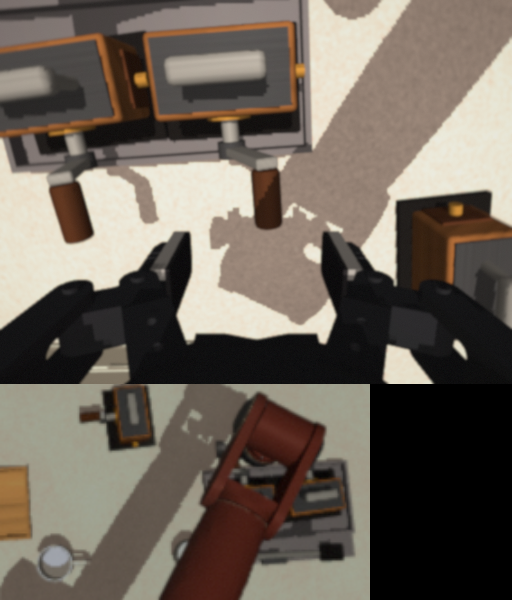

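Both worn mills are in the grey tray. m3's knob is at (267,198) and m1's at (69,210). Next I'll check the lean of each crank and push m3's.

```bash
python3 - <<'E'
from k import *
i=json.load(open('w13.json'))
print('m1 shaft',atz('wrist',77,143,.061,i),'knob',atz('wrist',62,180,.14,i),atz('wrist',79,240,.14,i),'handle',atz('wrist',48,81,.13,i))
print('m3 shaft',atz('wrist',230,133,.061,i),'knob',atz('wrist',267,168,.14,i),atz('wrist',268,228,.14,i),'handle',atz('wrist',166,68,.13,i),atz('wrist',265,66,.13,i))
im=cv2.imread('pics/t13.png')
E
f(){ grep -E 'pos|force: \[' | cut -d: -f2 | tr '\n' ' '; echo; }
python3 -m inch '[{"dx":0,"dy":0,"dz":0.04,"rx":0,"ry":0,"rz":0},{"dx":0,"dy":0,"dz":0.08,"rx":0,"ry":0,"rz":0},{"dx":0,"dy":0,"dz":0.11,"rx":0,"ry":0,"rz":0}]' | f
python3 -m inch '[{"dx":0,"dy":0.01,"dz":0,"rx":0,"ry":0,"rz":0},{"dx":0,"dy":0.02,"dz":0,"rx":0,"ry":0,"rz":0}]' | f
python3 -m inch '[{"dx":0,"dy":0.006,"dz":0,"rx":0,"ry":0,"rz":0}]' | f
python3 -m inch '[{"dx":0,"dy":0.006,"dz":0,"rx":0,"ry":0,"rz":0}]' | f
python3 -m inch '[{"dx":0,"dy":0.006,"dz":0,"rx":0,"ry":0,"rz":0}]' | f
python3 -m inch '[{"dx":0,"dy":0.006,"dz":0,"rx":0,"ry":0,"rz":0}]' | f
```

```text
m1 shaft [ 0.5224 -0.3887  0.061 ] knob [ 0.536  -0.3588  0.14  ] [ 0.5779 -0.3547  0.14  ] handle [ 0.4752 -0.3624  0.13  ]
m3 shaft [ 0.5163 -0.2563  0.061 ] knob [ 0.5306 -0.2274  0.14  ] [ 0.5716 -0.2271  0.14  ] handle [ 0.4689 -0.2885  0.13  ] [ 0.4689 -0.2277  0.13  ]
 [0.5532, -0.2338, 0.1096]  [0.6, -0.3, -0.4] 
 [0.5543, -0.2178, 0.1119]  [-0.1, 0.1, -0.4] 
 [0.5557, -0.2131, 0.114]  [-0.1, 0.4, -0.2] 
 [0.556, -0.2087, 0.1143]  [-0.2, 0.1, -0.1] 
 [0.5558, -0.2045, 0.114]  [0.1, -2.7, 1.0] 
 [0.5557, -0.1998, 0.1136]  [-0.2, -3.2, 0.0]
```

m3 is at its back limit and m1's crank is unchanged. Now the last mill, m2.

```bash
f(){ grep -E 'pos|rot|force: \[|width' | cut -d: -f2 | tr '\n' ' '; echo; }
python3 -m inch '[{"dx":0,"dy":0.006,"dz":0,"rx":0,"ry":0,"rz":0},{"dx":0,"dy":-0.016,"dz":0,"rx":0,"ry":0,"rz":0},{"dx":0,"dy":-0.02,"dz":-0.03,"rx":0,"ry":0,"rz":0},{"dx":0,"dy":-0.02,"dz":-0.08,"rx":0,"ry":0,"rz":0},{"dx":0,"dy":-0.02,"dz":-0.13,"rx":0,"ry":0,"rz":0}]' | f
python3 -m inch '[{"dx":-0.05,"dy":0.16,"dz":0,"rx":0,"ry":0,"rz":0.5},{"dx":-0.05,"dy":0.16,"dz":0,"rx":0,"ry":0,"rz":0.5},{"dx":-0.05,"dy":0.16,"dz":0,"rx":0,"ry":0,"rz":0.5},{"dx":-0.05,"dy":0.16,"dz":0,"rx":0,"ry":0,"rz":0.5},{"dx":-0.05,"dy":0.16,"dz":0,"rx":0,"ry":0,"rz":0.5}]' 0.06 | f
python3 -m inch '[{"dx":0,"dy":0,"dz":0,"rx":0,"ry":0,"rz":0.49},{"dx":0,"dy":0,"dz":0,"rx":0,"ry":0,"rz":0.49},{"dx":0,"dy":0,"dz":0,"rx":0,"ry":0,"rz":0.49},{"dx":0,"dy":0,"dz":0,"rx":0,"ry":0,"rz":0.49},{"dx":0,"dy":0,"dz":0,"rx":0,"ry":0,"rz":0.49}]' | f
python3 -m inch '[{"dx":0.174,"dy":0.075,"dz":0,"rx":0,"ry":0,"rz":0},{"dx":0.174,"dy":0.075,"dz":0,"rx":0,"ry":0,"rz":0},{"dx":0.174,"dy":0.075,"dz":0,"rx":0,"ry":0,"rz":0},{"dx":0.174,"dy":0.075,"dz":0,"rx":0,"ry":0,"rz":0}]' | f
python3 - <<'E'
from k import *
i=info_('wrist');json.dump({k:(np.array(v).tolist()) for k,v in i.items()},open('w14.json','w'));im=snap('wrist','w14.png')
print(nets.boxes_of('wrist','mill_a_knob')[:2])
E
```

```text
[0.5538, -0.2157, 0.2161]  [-0.001, 0.013, 1.0, 0.001]  [0.6, -0.2, 0.5]  0.702 
 [0.5981, -0.0874, 0.2159]  [-0.0, 0.371, 0.929, 0.0]  [-0.1, -0.2, -0.6]  0.531 
 [0.5978, -0.0889, 0.2159]  [-0.001, 0.681, 0.732, 0.0]  [0.2, -0.1, 0.6]  0.525 
 [0.6475, 0.0596, 0.2158]  [-0.001, 0.677, 0.736, 0.001]  [-0.6, -0.7, -0.2]  0.529 
[]
```

View pics/w14.png

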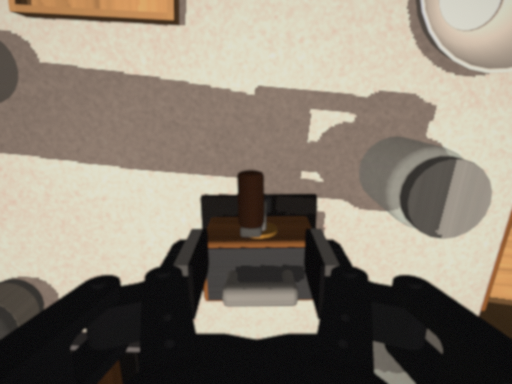

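m2's knob is at (250,171–232) and its handle at (224–297,294), square to the gripper.

```bash
python3 - <<'E'
from k import *
i=json.load(open('w14.json'))
a,b=atz('wrist',250,171,.135,i),atz('wrist',250,232,.135,i);print(a,b,rel((a+b)/2))
print('handle',atz('wrist',223,296,.124,i),atz('wrist',297,294,.124,i),'jar',atz('wrist',360,180,.1,i))
E
f(){ grep -E 'pos|force: \[' | cut -d: -f2 | tr '\n' ' '; echo; }
python3 -m inch '[{"dx":-0.003,"dy":-0.006,"dz":0.04,"rx":0,"ry":0,"rz":0},{"dx":-0.003,"dy":-0.006,"dz":0.08,"rx":0,"ry":0,"rz":0},{"dx":-0.003,"dy":-0.006,"dz":0.12,"rx":0,"ry":0,"rz":0},{"dx":-0.003,"dy":-0.006,"dz":0.132,"rx":0,"ry":0,"rz":0},{"dx":-0.003,"dy":-0.006,"dz":0.132,"rx":0,"ry":0,"rz":0}]' | f
python3 -m inch '[{"dx":0,"dy":-0.012,"dz":0,"rx":0,"ry":0,"rz":0}]' | f
python3 -m inch '[{"dx":0,"dy":-0.005,"dz":0,"rx":0,"ry":0,"rz":0}]' | f
python3 -m inch '[{"dx":0,"dy":-0.005,"dz":0,"rx":0,"ry":0,"rz":0}]' | f
python3 -m inch '[{"dx":0,"dy":-0.005,"dz":0,"rx":0,"ry":0,"rz":0}]' | f
python3 -m inch '[{"dx":0,"dy":-0.005,"dz":0,"rx":0,"ry":0,"rz":0}]' | f
python3 -m inch '[{"dx":0,"dy":-0.005,"dz":0,"rx":0,"ry":0,"rz":0}]' | f
```

```text
[0.6431 0.0766 0.135 ] [0.6467 0.0305 0.135 ] ('dx,dy', np.float64(-0.0026369856925400046), np.float64(-0.0025004078871481614), 'ang', np.float64(4.64499416485342))
handle [ 0.6293 -0.0327  0.124 ] [ 0.6898 -0.0257  0.124 ] jar [0.7336 0.069  0.1   ]
 [0.6404, 0.0511, 0.1084]  [0.3, 0.4, 0.2] 
 [0.6337, 0.0508, 0.1124]  [-0.4, 0.7, 0.1] 
 [0.629, 0.0509, 0.113]  [0.8, -0.8, 0.4] 
 [0.6251, 0.0509, 0.1128]  [0.9, -0.1, -0.1] 
 [0.6208, 0.0508, 0.1121]  [1.3, -0.8, 0.2] 
 [0.6173, 0.0505, 0.1119]  [3.5, 0.5, 0.5] 
 [0.6131, 0.0503, 0.1115]  [3.3, 1.5, 1.0]
```

```bash
f(){ grep -E 'pos|force: \[' | cut -d: -f2 | tr '\n' ' '; echo; }
python3 -m inch '[{"dx":0,"dy":0.015,"dz":0,"rx":0,"ry":0,"rz":0},{"dx":0,"dy":0.03,"dz":0,"rx":0,"ry":0,"rz":0}]' | f
python3 -m inch '[{"dx":0,"dy":0.005,"dz":0,"rx":0,"ry":0,"rz":0}]' | f
python3 -m inch '[{"dx":0,"dy":0.005,"dz":0,"rx":0,"ry":0,"rz":0}]' | f
python3 -m inch '[{"dx":0,"dy":0.005,"dz":0,"rx":0,"ry":0,"rz":0}]' | f
python3 -m inch '[{"dx":0,"dy":0.005,"dz":0,"rx":0,"ry":0,"rz":0}]' | f
python3 -m inch '[{"dx":0,"dy":0.005,"dz":0,"rx":0,"ry":0,"rz":0}]' | f
```

```text
[0.6365, 0.0521, 0.1102]  [-0.5, 0.1, -0.2] 
 [0.6414, 0.0524, 0.1103]  [-0.7, -0.1, -0.1] 
 [0.6447, 0.0527, 0.11]  [-1.2, 0.3, 1.3] 
 [0.6484, 0.053, 0.11]  [-1.0, -0.0, -0.8] 
 [0.6524, 0.0533, 0.1102]  [0.0, 0.5, 0.6] 
 [0.656, 0.0539, 0.1103]  [-3.5, 1.3, 1.3]
```

m2 has about 17 mm of play, roughly 14°, so it's sound.

```bash
f(){ grep -E 'pos|rot|force: \[|width' | cut -d: -f2 | tr '\n' ' '; echo; }
python3 -m inch '[{"dx":0,"dy":-0.02,"dz":0,"rx":0,"ry":0,"rz":0},{"dx":0,"dy":-0.035,"dz":0,"rx":0,"ry":0,"rz":0},{"dx":0,"dy":-0.048,"dz":0,"rx":0,"ry":0,"rz":0},{"dx":0,"dy":-0.056,"dz":0,"rx":0,"ry":0,"rz":0},{"dx":0,"dy":-0.065,"dz":0,"rx":0,"ry":0,"rz":0}]' | f
python3 -m inch '[{"dx":0,"dy":0.015,"dz":0,"rx":0,"ry":0,"rz":0},{"dx":0,"dy":0.015,"dz":-0.04,"rx":0,"ry":0,"rz":0},{"dx":0,"dy":0.015,"dz":-0.09,"rx":0,"ry":0,"rz":0},{"dx":0,"dy":0.015,"dz":-0.12,"rx":0,"ry":0,"rz":0}]' | f
python3 -m inch '[{"dx":-0.103,"dy":0.044,"dz":0,"rx":0,"ry":0,"rz":-0.5},{"dx":-0.103,"dy":0.044,"dz":0,"rx":0,"ry":0,"rz":-0.5},{"dx":-0.103,"dy":0.044,"dz":0,"rx":0,"ry":0,"rz":-0.5},{"dx":-0.103,"dy":0.044,"dz":0,"rx":0,"ry":0,"rz":-0.5},{"dx":-0.103,"dy":0.044,"dz":0,"rx":0,"ry":0,"rz":-0.5}]' 0.4 | f
python3 -m inch '[{"dx":0,"dy":0,"dz":0,"rx":0,"ry":0,"rz":-0.5},{"dx":0,"dy":0,"dz":0,"rx":0,"ry":0,"rz":-0.5},{"dx":0,"dy":0,"dz":0,"rx":0,"ry":0,"rz":-0.5},{"dx":0,"dy":0,"dz":0,"rx":0,"ry":0,"rz":-0.5},{"dx":0,"dy":0,"dz":0,"rx":0,"ry":0,"rz":-0.5}]' | f
python3 - <<'E'
from k import *
i=info_('wrist');im=snap('wrist','w15.png')
for lo in (60,70,80,95):
    for h in handle(im,i,*proj('wrist',[.659,-.029,.124],i),lo):
        if max(h[1])>.05 and min(h[1])<.03: print(lo,h,rel(h[0]))
E
```

```text
[0.6046, 0.0495, 0.1107]  [0.001, 0.678, 0.735, 0.001]  [1.6, -0.4, -1.0]  0.529 
 [0.6183, 0.0505, 0.2101]  [0.001, 0.678, 0.735, 0.001]  [1.5, 0.9, -0.1]  0.53 
 [0.659, -0.0295, 0.2065]  [-0.0, 0.36, 0.933, 0.0]  [0.6, 0.4, -0.9]  0.702 
 [0.6589, -0.029, 0.2066]  [0.0, -0.007, 1.0, 0.0]  [-0.6, -0.5, -1.3]  0.697 
70 (array([ 0.6569, -0.0307]), array([0.06 , 0.018]), 15.9, array([255., 190.])) ('dx,dy', np.float64(0.0024657603242601344), np.float64(-0.002118485794729157), 'ang', np.float64(91.05744198081025))
```

```bash
f(){ grep -E 'pos|rot|force|width' | cut -d: -f2 | tr '\n' ' '; echo; }
python3 -m inch '[{"dx":0.002,"dy":-0.002,"dz":0.03,"rx":0,"ry":0,"rz":-0.09},{"dx":0.002,"dy":-0.002,"dz":0.07,"rx":0,"ry":0,"rz":-0.172},{"dx":0.002,"dy":-0.002,"dz":0.11,"rx":0,"ry":0,"rz":-0.172},{"dx":0.002,"dy":-0.002,"dz":0.137,"rx":0,"ry":0,"rz":-0.172},{"dx":0.002,"dy":-0.002,"dz":0.137,"rx":0,"ry":0,"rz":-0.172}]' | f
python3 -m inch '[{"dx":0,"dy":0,"dz":0,"rx":0,"ry":0,"rz":0},{"dx":0,"dy":0,"dz":0,"rx":0,"ry":0,"rz":0},{"dx":0,"dy":0,"dz":0,"rx":0,"ry":0,"rz":0},{"dx":0,"dy":0,"dz":0,"rx":0,"ry":0,"rz":0},{"dx":0,"dy":0,"dz":0,"rx":0,"ry":0,"rz":0}]' -1 | f
python3 -m inch '[{"dx":0,"dy":0,"dz":-0.02,"rx":0,"ry":0,"rz":0},{"dx":0,"dy":0,"dz":-0.05,"rx":0,"ry":0,"rz":0},{"dx":0,"dy":0,"dz":-0.1,"rx":0,"ry":0,"rz":0},{"dx":0,"dy":0,"dz":-0.15,"rx":0,"ry":0,"rz":0},{"dx":0,"dy":0,"dz":-0.19,"rx":0,"ry":0,"rz":0}]' | f
```

```text
[0.654, -0.0301, 0.0922]  [-0.004, -0.132, 0.991, 0.001]  [0.1, -0.8, -0.4]  0.702  0.0 
 [0.6577, -0.03, 0.0993]  [0.002, -0.133, 0.991, -0.0]  [-0.4, 3.6, 5.6]  0.197  61.6 
 [0.6554, -0.0309, 0.2493]  [-0.001, -0.133, 0.991, -0.0]  [1.6, -0.1, -8.7]  0.202  59.7
```

```bash
f(){ grep -E 'pos|rot|force|width' | cut -d: -f2 | tr '\n' ' '; echo; }
python3 -m inch '[{"dx":0.01,"dy":0.03,"dz":0,"rx":0,"ry":0,"rz":0},{"dx":0.02,"dy":0.075,"dz":0,"rx":0,"ry":0,"rz":0},{"dx":0.035,"dy":0.12,"dz":0,"rx":0,"ry":0,"rz":0},{"dx":0.047,"dy":0.165,"dz":0,"rx":0,"ry":0,"rz":0},{"dx":0.058,"dy":0.207,"dz":0,"rx":0,"ry":0,"rz":0}]' | f
python3 -m inch '[{"dx":0.012,"dy":0.045,"dz":0,"rx":0,"ry":0,"rz":0},{"dx":0.025,"dy":0.09,"dz":0,"rx":0,"ry":0,"rz":0},{"dx":0.037,"dy":0.135,"dz":0,"rx":0,"ry":0,"rz":0},{"dx":0.049,"dy":0.175,"dz":0,"rx":0,"ry":0,"rz":0},{"dx":0.057,"dy":0.207,"dz":0,"rx":0,"ry":0,"rz":0}]' | f
python3 -m inch '[{"dx":0,"dy":0,"dz":0,"rx":0,"ry":0,"rz":0.08},{"dx":0,"dy":0,"dz":0,"rx":0,"ry":0,"rz":0.18},{"dx":0,"dy":0,"dz":0,"rx":0,"ry":0,"rz":0.28},{"dx":0,"dy":0,"dz":0,"rx":0,"ry":0,"rz":0.38},{"dx":0,"dy":0,"dz":0,"rx":0,"ry":0,"rz":0.48}]' | f
python3 -m inch '[{"dx":0,"dy":0,"dz":0,"rx":0,"ry":0,"rz":0.1},{"dx":0,"dy":0,"dz":0,"rx":0,"ry":0,"rz":0.2},{"dx":0,"dy":0,"dz":0,"rx":0,"ry":0,"rz":0.3},{"dx":0,"dy":0,"dz":0,"rx":0,"ry":0,"rz":0.4},{"dx":0,"dy":0,"dz":0,"rx":0,"ry":0,"rz":0.5}]' | f
python3 -m inch '[{"dx":0,"dy":0,"dz":0,"rx":0,"ry":0,"rz":0.1},{"dx":0,"dy":0,"dz":0,"rx":0,"ry":0,"rz":0.18},{"dx":0,"dy":0,"dz":0,"rx":0,"ry":0,"rz":0.214},{"dx":0,"dy":0,"dz":0,"rx":0,"ry":0,"rz":0.214}]' | f
python3 - <<'E'
from k import *
print(rel([.480,.264]))
i=info_('wrist');im=snap('wrist','w16.png')
# m4 handle expected in view? 
print(proj('wrist',[.474,.402,.13],i))
for lo in (90,110,130,150):
    for h in handle(im,i,*proj('wrist',[.474,.402,.13],i),lo):
        if max(h[1])>.05 and min(h[1])<.03: print(lo,h)
E
```

```text
[0.5654, 0.1176, 0.2463]  [-0.003, -0.133, 0.991, -0.0]  [-0.0, 0.2, -8.0]  0.197  59.6 
 [0.4777, 0.2652, 0.2466]  [-0.002, -0.133, 0.991, -0.001]  [-0.3, 0.0, -9.6]  0.198  59.6 
 [0.4789, 0.2637, 0.2465]  [-0.002, 0.228, 0.974, -0.002]  [-0.7, -0.3, -9.4]  0.197  59.9 
 [0.4789, 0.2636, 0.2464]  [-0.001, 0.569, 0.822, -0.002]  [0.2, 0.4, -9.7]  0.198  59.9 
 [0.4791, 0.2637, 0.2466]  [-0.001, 0.691, 0.723, -0.002]  [-0.5, -0.6, -8.8]  0.199  60.0 
('dx,dy', np.float64(0.00026342676342125176), np.float64(0.0011837393605891027), 'ang', np.float64(2.6344680073440636))
[256.7393  -7.2081]
```

Aligned, so lowering gently.

```bash
f(){ grep -E 'pos|rot|force|width' | cut -d: -f2 | tr '\n' ' '; echo; }
python3 -m inch '[{"dx":0,"dy":0.001,"dz":0.04,"rx":0,"ry":0,"rz":0},{"dx":0,"dy":0.001,"dz":0.08,"rx":0,"ry":0,"rz":0},{"dx":0,"dy":0.001,"dz":0.12,"rx":0,"ry":0,"rz":0},{"dx":0,"dy":0.001,"dz":0.145,"rx":0,"ry":0,"rz":0},{"dx":0,"dy":0.001,"dz":0.157,"rx":0,"ry":0,"rz":0}]' | f
python3 -m inch '[{"dx":0,"dy":0,"dz":0.005,"rx":0,"ry":0,"rz":0},{"dx":0,"dy":0,"dz":0.005,"rx":0,"ry":0,"rz":0}]' | f
python3 -m inch '[{"dx":0,"dy":0,"dz":0.005,"rx":0,"ry":0,"rz":0},{"dx":0,"dy":0,"dz":0.005,"rx":0,"ry":0,"rz":0}]' | f
python3 -m inch '[{"dx":0,"dy":0,"dz":0.004,"rx":0,"ry":0,"rz":0},{"dx":0,"dy":0,"dz":0.004,"rx":0,"ry":0,"rz":0}]' | f
```

```text
[0.4787, 0.2636, 0.1194]  [-0.001, 0.69, 0.724, -0.003]  [0.1, -0.3, -8.8]  0.198  60.0 
 [0.4814, 0.2648, 0.1196]  [0.0, 0.69, 0.723, 0.0]  [0.0, 0.7, -8.7]  0.198  60.0 
 [0.4818, 0.265, 0.1163]  [0.0, 0.69, 0.723, 0.001]  [-0.2, 0.6, -9.3]  0.198  60.0 
 [0.4811, 0.2648, 0.1121]  [-0.0, 0.691, 0.723, -0.0]  [-0.3, -0.2, -9.5]  0.205  60.0
```

```bash
f(){ grep -E 'pos|rot|force|width' | cut -d: -f2 | tr '\n' ' '; echo; }
python3 -m inch '[{"dx":0,"dy":0,"dz":0.004,"rx":0,"ry":0,"rz":0},{"dx":0,"dy":0,"dz":0.004,"rx":0,"ry":0,"rz":0}]' | f
python3 -m inch '[{"dx":0,"dy":0,"dz":0.003,"rx":0,"ry":0,"rz":0},{"dx":0,"dy":0,"dz":0.003,"rx":0,"ry":0,"rz":0}]' | f
```

```text
[0.4808, 0.2647, 0.1084]  [-0.0, 0.691, 0.723, -0.0]  [0.3, -0.8, -10.0]  0.195  60.0 
 [0.4809, 0.2647, 0.1061]  [-0.0, 0.691, 0.723, -0.0]  [-0.3, 0.5, -10.1]  0.195  60.0
```

```bash
f(){ grep -E 'pos|rot|force|width' | cut -d: -f2 | tr '\n' ' '; echo; }
python3 -m inch '[{"dx":0,"dy":0,"dz":0.003,"rx":0,"ry":0,"rz":0},{"dx":0,"dy":0,"dz":0.003,"rx":0,"ry":0,"rz":0}]' | f
```

```text
[0.4815, 0.2653, 0.1054]  [-0.0, 0.691, 0.723, 0.0]  [-2.3, 0.5, -2.8]  0.197  61.0
```

```bash
f(){ grep -E 'pos|rot|force: \[|width' | cut -d: -f2 | tr '\n' ' '; echo; }
python3 -m inch '[{"dx":0,"dy":0,"dz":0,"rx":0,"ry":0,"rz":0},{"dx":0,"dy":0,"dz":0,"rx":0,"ry":0,"rz":0},{"dx":0,"dy":0,"dz":0,"rx":0,"ry":0,"rz":0},{"dx":0,"dy":0,"dz":0,"rx":0,"ry":0,"rz":0}]' 0.4 | f
python3 -m inch '[{"dx":0,"dy":0,"dz":-0.03,"rx":0,"ry":0,"rz":0},{"dx":0,"dy":0,"dz":-0.08,"rx":0,"ry":0,"rz":0},{"dx":0,"dy":0,"dz":-0.12,"rx":0,"ry":0,"rz":0},{"dx":0,"dy":0,"dz":-0.12,"rx":0,"ry":0,"rz":0}]' | f
python3 -m inch '[{"dx":0.014,"dy":0.11,"dz":0,"rx":0,"ry":0,"rz":-0.5},{"dx":0.014,"dy":0.11,"dz":0,"rx":0,"ry":0,"rz":-0.5},{"dx":0.014,"dy":0.11,"dz":0,"rx":0,"ry":0,"rz":-0.5},{"dx":0.014,"dy":0.11,"dz":0,"rx":0,"ry":0,"rz":-0.5},{"dx":0.014,"dy":0.11,"dz":0,"rx":0,"ry":0,"rz":-0.5}]' | f
python3 -m inch '[{"dx":0,"dy":0,"dz":0,"rx":0,"ry":0,"rz":-0.5},{"dx":0,"dy":0,"dz":0,"rx":0,"ry":0,"rz":-0.5},{"dx":0,"dy":0,"dz":0,"rx":0,"ry":0,"rz":-0.5},{"dx":0,"dy":0,"dz":0,"rx":0,"ry":0,"rz":-0.5},{"dx":0,"dy":0,"dz":0,"rx":0,"ry":0,"rz":-0.5}]' | f
python3 - <<'E'
from k import *
i=info_('wrist');im=snap('wrist','w17.png')
g=cv2.cvtColor(im,cv2.COLOR_RGB2HSV)
# knob: dark reddish brown
p=proj('wrist',[.568,.285,.135],i);print(p)
u,v=int(p[0]),int(p[1]);W=slice(max(u-70,0),u+70);H=slice(v-60,v+50)
b=((g[H,W,2]<130)&(g[H,W,2]>25)&(g[H,W,1]>120)).astype(np.uint8)
n,l,s,c=cv2.connectedComponentsWithStats(b)
for j in range(1,n):
    if s[j,4]>300: print(s[j],c[j]+[W.start,H.start],atz('wrist',*(c[j]+[W.start,H.start]),.135,i))
for n_ in ['mill_a']:
    print([(np.round(b['bbox']).astype(int).tolist(),round(b['confidence'],2)) for b in nets.boxes_of('wrist',n_)])
E
```

```text
[0.4819, 0.265, 0.105]  [0.0, 0.691, 0.723, 0.001]  [0.4, 0.1, 0.4]  0.704 
 [0.4845, 0.2661, 0.207]  [0.003, 0.69, 0.723, 0.005]  [0.5, -0.1, 0.5]  0.698 
 [0.5687, 0.2799, 0.1989]  [-0.001, 0.375, 0.927, -0.0]  [0.6, -0.5, 0.6]  0.698 
 [0.5684, 0.2799, 0.1992]  [-0.0, 0.009, 1.0, -0.0]  [0.3, -0.1, -0.3]  0.702 
[264.5917 199.8173]
[  0   0  41  20 696] [211.9382 147.7299] [0.5324 0.2517 0.135 ]
[  67   31   28   60 1456] [274.2452 199.1909] [0.5677 0.2915 0.135 ]
[([413, 111, 193, 213], 0.96), ([240, 126, 159, 211], 0.72)]
```

```bash
f(){ grep -E 'pos|force: \[' | cut -d: -f2 | tr '\n' ' '; echo; }
python3 -m inch '[{"dx":0,"dy":0.01,"dz":0.04,"rx":0,"ry":0,"rz":0},{"dx":0,"dy":0.01,"dz":0.08,"rx":0,"ry":0,"rz":0},{"dx":0,"dy":0.01,"dz":0.11,"rx":0,"ry":0,"rz":0},{"dx":0,"dy":0.015,"dz":0.11,"rx":0,"ry":0,"rz":0}]' | f
python3 -m inch '[{"dx":0,"dy":0.006,"dz":0,"rx":0,"ry":0,"rz":0}]' | f
python3 -m inch '[{"dx":0,"dy":0.006,"dz":0,"rx":0,"ry":0,"rz":0}]' | f
python3 -m inch '[{"dx":0,"dy":0.006,"dz":0,"rx":0,"ry":0,"rz":0}]' | f
python3 -m inch '[{"dx":0,"dy":0.006,"dz":0,"rx":0,"ry":0,"rz":0}]' | f
python3 -m inch '[{"dx":0,"dy":0.006,"dz":0,"rx":0,"ry":0,"rz":0}]' | f
```

```text
[0.5657, 0.2907, 0.1067]  [-0.1, -0.4, -0.2] 
 [0.5689, 0.297, 0.112]  [0.8, 0.5, 0.5] 
 [0.5704, 0.3026, 0.1143]  [0.8, 0.6, -0.3] 
 [0.5705, 0.3075, 0.1145]  [0.2, -0.5, -0.9] 
 [0.5702, 0.3122, 0.1139]  [0.3, -1.4, 1.1] 
 [0.57, 0.3161, 0.1132]  [0.5, -3.7, -0.2]
```

m2 is at its back limit, so all four mills are placed. Next is the bar.

```bash
f(){ grep -E 'time|pos|rot|force: \[|width' | cut -d: -f2 | tr '\n' ' '; echo; }
python3 -m inch '[{"dx":0,"dy":0.006,"dz":0,"rx":0,"ry":0,"rz":0},{"dx":0,"dy":-0.016,"dz":0,"rx":0,"ry":0,"rz":0},{"dx":0,"dy":-0.02,"dz":-0.04,"rx":0,"ry":0,"rz":0},{"dx":0,"dy":-0.02,"dz":-0.1,"rx":0,"ry":0,"rz":0},{"dx":0,"dy":-0.02,"dz":-0.16,"rx":0,"ry":0,"rz":0}]' | f
python3 -m inch '[{"dx":0.078,"dy":-0.289,"dz":-0.04,"rx":0,"ry":0,"rz":0},{"dx":0.078,"dy":-0.289,"dz":-0.04,"rx":0,"ry":0,"rz":0},{"dx":0.078,"dy":-0.289,"dz":-0.04,"rx":0,"ry":0,"rz":0},{"dx":0.078,"dy":-0.289,"dz":-0.04,"rx":0,"ry":0,"rz":0},{"dx":0.078,"dy":-0.289,"dz":-0.04,"rx":0,"ry":0,"rz":0}]' -1 | f
python3 -m inch '[{"dx":0.078,"dy":-0.289,"dz":0,"rx":0,"ry":0,"rz":0},{"dx":0.078,"dy":-0.289,"dz":0,"rx":0,"ry":0,"rz":0},{"dx":0.078,"dy":-0.289,"dz":0,"rx":0,"ry":0,"rz":0},{"dx":0.078,"dy":-0.289,"dz":0,"rx":0,"ry":0,"rz":0},{"dx":0.078,"dy":-0.289,"dz":0,"rx":0,"ry":0,"rz":0}]' | f
python3 -m inch '[{"dx":0.02,"dy":-0.1,"dz":0,"rx":0,"ry":0,"rz":0},{"dx":0.02,"dy":-0.1,"dz":0,"rx":0,"ry":0,"rz":0},{"dx":0.02,"dy":-0.1,"dz":0,"rx":0,"ry":0,"rz":0}]' | f
python3 - <<'E'
from k import *
print(rel([.370,-.390]))
i=info_('wrist');im=snap('wrist','w18.png');snap('top','t18.png')
g=cv2.cvtColor(im,cv2.COLOR_RGB2GRAY);p=proj('wrist',[.370,-.390,.179],i);print('paddle proj',p)
for c in ['wrist','top']: print(c,[(np.round(b['bbox']).astype(int).tolist(),round(b['confidence'],2)) for b in nets.boxes_of(c,'mill_a')+nets.boxes_of(c,'bar_tip')])
u,v=map(int,p);W=slice(max(u-50,0),u+50);H=slice(max(v-50,0),v+50)
n,l,s,c=cv2.connectedComponentsWithStats((g[H,W]<45).astype(np.uint8))
for j in range(1,n):
    if s[j,4]>200:print(s[j],c[j]+[W.start,H.start],atz('wrist',*(c[j]+[W.start,H.start]),.179,i))
E
```

```text
61.95  [0.5682, 0.2988, 0.2402]  [-0.001, 0.013, 1.0, -0.0]  [1.6, 0.5, 0.5]  0.699 
 62.45  [0.4997, 0.068, 0.2723]  [0.0, 0.013, 1.0, 0.0]  [0.8, -0.7, 0.0]  -0.004 
 62.95  [0.4313, -0.1616, 0.272]  [0.0, 0.013, 1.0, -0.0]  [1.2, -0.1, 0.3]  0.001 
 63.25  [0.4133, -0.2419, 0.2717]  [-0.0, 0.015, 1.0, -0.0]  [-0.4, 0.7, -0.6]  0.002 
('dx,dy', np.float64(0.04849694874768123), np.float64(-0.1866378051576334), 'ang', np.float64(88.25960204686471))
paddle proj [ 49.9307 137.1829]
wrist [([248, 204, 109, 93], 0.94), ([130, 252, 133, 170], 0.68), ([151, 127, 280, 67], 0.8)]
top [([208, 219, 32, 49], 0.94), ([383, 210, 40, 41], 0.89), ([343, 217, 31, 42], 0.79), ([168, 221, 38, 42], 0.62), ([340, 204, 12, 18], 0.43), ([358, 256, 25, 1], 0.61)]
[  12   24   76   47 2780] [ 49.4928 133.6924] [ 0.3675 -0.3898  0.179 ]
```

```bash
f(){ grep -E 'pos|rot|force: \[' | cut -d: -f2 | tr '\n' ' '; echo; }
python3 -m inch '[{"dx":0.051,"dy":-0.187,"dz":0,"rx":0,"ry":0,"rz":0},{"dx":0.051,"dy":-0.187,"dz":0,"rx":0,"ry":0,"rz":0},{"dx":0.051,"dy":-0.187,"dz":0,"rx":0,"ry":0,"rz":0},{"dx":0.051,"dy":-0.187,"dz":0.05,"rx":0,"ry":0,"rz":0},{"dx":0.051,"dy":-0.187,"dz":0.1,"rx":0,"ry":0,"rz":0}]' | f
python3 -m inch '[{"dx":0,"dy":-0.008,"dz":0.03,"rx":0,"ry":0,"rz":0},{"dx":0,"dy":-0.018,"dz":0.05,"rx":0,"ry":0,"rz":0}]' | f
python3 -m inch '[{"dx":0,"dy":-0.012,"dz":0.03,"rx":0,"ry":0,"rz":0},{"dx":0,"dy":-0.02,"dz":0.06,"rx":0,"ry":0,"rz":0}]' | f
python3 -m inch '[{"dx":0,"dy":-0.005,"dz":0.03,"rx":0,"ry":0,"rz":0},{"dx":0,"dy":-0.009,"dz":0.05,"rx":0,"ry":0,"rz":0},{"dx":0,"dy":-0.009,"dz":0.055,"rx":0,"ry":0,"rz":0},{"dx":0,"dy":-0.009,"dz":0.055,"rx":0,"ry":0,"rz":0}]' | f
```

```text
[0.3713, -0.3891, 0.1929]  [0.001, 0.013, 1.0, -0.002]  [0.1, -0.4, 0.1] 
 [0.3707, -0.4002, 0.1505]  [-0.0, 0.011, 1.0, 0.001]  [-0.2, 3.8, 3.1] 
 [0.3712, -0.4185, 0.1045]  [0.001, 0.011, 1.0, -0.001]  [0.4, -0.1, 0.2] 
 [0.3699, -0.4246, 0.0599]  [-0.0, 0.012, 1.0, 0.0]  [0.5, 0.2, 1.5]
```

```bash
f(){ grep -E 'time|pos|rot|force: \[' | cut -d: -f2 | tr '\n' ' '; echo; }
python3 -m inch '[{"dx":0,"dy":0,"dz":0.005,"rx":0,"ry":0,"rz":0},{"dx":0,"dy":0,"dz":0.007,"rx":0,"ry":0,"rz":0},{"dx":0,"dy":0,"dz":0.007,"rx":0,"ry":0,"rz":0}]' | f
python3 -m inch '[{"dx":0,"dy":0,"dz":-0.06,"rx":0,"ry":0,"rz":0},{"dx":0,"dy":0,"dz":-0.12,"rx":0,"ry":0,"rz":0},{"dx":0,"dy":0,"dz":-0.18,"rx":0,"ry":0,"rz":0},{"dx":0,"dy":0,"dz":-0.24,"rx":0,"ry":0,"rz":0},{"dx":0,"dy":0.06,"dz":-0.26,"rx":0,"ry":0,"rz":0}]' | f
python3 -m inch '[{"dx":0,"dy":0.06,"dz":0,"rx":0,"ry":0,"rz":0},{"dx":0,"dy":0.12,"dz":0,"rx":0,"ry":0,"rz":0},{"dx":0,"dy":0.18,"dz":0,"rx":0,"ry":0,"rz":0},{"dx":0,"dy":0.18,"dz":0,"rx":0,"ry":0,"rz":0}]' | f
python3 - <<'E'
from k import *
i=info_('wrist');im=snap('wrist','w19.png');t=snap('top','t19.png')
g=cv2.cvtColor(im,cv2.COLOR_RGB2GRAY)
for nm,q in dict(up=[.368,-.390,.179],down=[.372,-.428,.056]).items():
    p=proj('wrist',q,i);u,v=map(int,p);print(nm,p,g[max(v-4,0):v+5,max(u-4,0):u+5].mean() if 0<=u<512 else None)
    p=proj('top',q);u,v=map(int,np.round(p));print(' top',p,cv2.cvtColor(t,cv2.COLOR_RGB2GRAY)[v-3:v+4,u-5:u+6])
for n in ['mill_a','jar','mug','tin']: print(n,[(np.round(b['bbox']).astype(int).tolist(),round(b['confidence'],2)) for b in nets.boxes_of('top',n)][:4])
E
```

```text
65.15  [0.3703, -0.4256, 0.056]  [0.001, 0.012, 1.0, -0.001]  [0.4, -0.1, 4.0] 
 65.65  [0.372, -0.3819, 0.2701]  [0.003, 0.014, 1.0, -0.005]  [1.0, 0.3, 0.7] 
 66.05  [0.3746, -0.2296, 0.2629]  [0.001, 0.01, 1.0, -0.0]  [-0.0, -1.1, 1.6] 
up [ 35.2034 187.3436] 221.320987654321
 top [393.2471 251.9992] [[25 22 19 17 15 16 15 17 15 17 16]
 [28 25 21 17 18 15 14 17 14 15 18]
 [32 28 26 20 19 16 16 17 17 17 18]
 [33 32 28 26 23 18 14 16 16 16 18]
 [36 34 32 30 27 26 21 11 14 15 17]
 [39 36 35 32 30 28 23 15 18 18 19]
 [39 36 37 34 34 32 23 15 17 25 23]]
down [ 74.7409 161.2552] 29.65432098765432
 top [393.7479 249.9284] [[35 33 34 32 32 29 38 51 51 52 63]
 [25 18 19 22 19 19 19 22 20 22 40]
 [22 19 17 15 16 15 17 15 17 16 32]
 [25 21 17 18 15 14 17 14 15 18 32]
 [28 26 20 19 16 16 17 17 17 18 28]
 [32 28 26 23 18 14 16 16 16 18 25]
 [34 32 30 27 26 21 11 14 15 17 22]]
mill_a [([205, 218, 33, 42], 0.95), ([168, 222, 40, 42], 0.93), ([383, 213, 43, 41], 0.57)]
jar [([259, 142, 20, 18], 0.91)]
mug [([246, 260, 28, 22], 0.7)]
tin [([316, 256, 19, 21], 0.51)]
```

```bash
python3 -c "
from plant import ticket; print(ticket.job_done())"
```

```text
the job is handed in; nothing more can be done
None
```

I handed the job in with all four mills in their trays: two sound ones (about 10° and 14° of play) in the timber tray and two worn ones (about 40° or more) in the grey tray. Every crank was rocked back to its limit, the retaining bar held down after I let go of it, and the jar, mug and tin were where they started; the hand-in gave no verdict.

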